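# Open the guard and key on the bench control unit

### The arm

A 6-joint arm with a two-finger parallel gripper is mounted at the origin on the work surface. World frame = base frame: x ahead of the robot, y to its left, z up, the work surface at z = 0. Lengths are in mm, angles in rad, forces in N, time in s.
With the tool pointing down it reaches from about 275 to 825 mm from the base axis. Payload 5.2 kg.
Tool frame: the origin (TCP) lies midway between the tips of the shut fingers; the grasp point (between the pads) lies 19 mm behind it (robot.tcp_to_grasp is the distance from the TCP to the grasp point, in mm); y points along the fingers, z is the direction in which the jaws open and shut, and the axes are right-handed (so a half turn about y gives the same grasp; the last joint's range is limited). The gripper opens to 93 mm and grips with 3 to 60 N. Pads are 15 mm wide; open, the fingers measure 128 mm over their backs; the gripper's body (75 mm by 188 mm) begins 65 mm behind the grasp point.
Start: joints at [0.922, 0.259, 1.535, -0, 1.348, -0.203], TCP at [237.129, 496.261, 192.653] pointing down, gripper open.
Joint ranges: [-3.14, 3.14], [-0.91, 2.08], [0.19, 2.58], [-1.22, 4.36], [0.22, 2.71], [-3.12, 3.12]. Speed limits (rad/s): [2.57, 2.57, 3.14, 3.14, 3.14, 3.14].

### API

Orientations are given as a unit quaternion [w, x, y, z].
In Python, from workcell import robot gives the robot as it stands. The module is installed in compiled form; this text tells all that it offers.
- The arm moves only by the tool step_arm, never from a script. Its argument "motion" is a list of rows, each an object of numbers: "dx", "dy", "dz": the shift along the tool's x, y, z normalised to -1 to 1, where 1 is 0.075 m; "rx", "ry", "rz": the turn, a rotation vector about the tool's x, y, z normalised to -1 to 1, where 1 is pi/2 rad; "gripper": the gripper command: -1 is fully open, 1 is shut, values between are in proportion. In form: [{"dx": .., "dy": .., "dz": .., "rx": .., "ry": .., "rz": .., "gripper": ..}, ...]. A call has exactly 5 rows; each row shifts and turns the pose as measured when the row begins, along the tool's axes as they then stand; what a row does not reach is not made up. A row lasts 1/10 s, in which the tool goes at most 50 mm and 8.59 degrees, less where a joint would pass 70% of its speed; a pose out of reach is approached as far as the arm can. A call with a number of a shift or a turn outside -1 to 1 is refused whole. A call with a gripper value outside its range is refused whole. The fingers move at their own pace and stop on an object; the grip force is fixed at half the most. Time passes only in rows, so rows that do not move let the fingers close, or fill a call up. It gives the time, the measured TCP pose, the force and the opening at its end, in the units of the state.
- robot.observe(): the state, without advancing time (a new reading comes with each control period).
- robot.snapshot(name): name is "scene" or "top" or "wrist"; returns a dict with "img" (384x512x3 uint8, red, green, blue), "range_z" (384x512 float32, mm along the optical axis (not along the pixel's ray), 0 where there is no reading), "fx", "fy", "cx", "cy" (pixels), "eye" and "orientation" of the camera in the world; the wrist camera has in their place "T_tool_cam" (4x4, takes a point from camera to tool coordinates, whose origin is the TCP and whose axes are the tool frame's). Camera axes: x right, y down, z forward; pixel columns grow to the right and rows downward; lengths in mm; the calibration is good to about 2 mm. A picture is of the moment at which its call begins: read the wrist's pose just before it.
- robot.hand_in(): hands the job in, once; it reports no verdict.
The state is a dict: "clock": time; "joints": joint angles; "dq": joint speeds; "effort": joint torques, N m; "ee_pos": TCP position; "orientation": TCP orientation; "ft_force": force on the tool from outside, world axes, zero at the start; "torque": the same for the moment, N m; "width": finger opening in mm.
Only numpy, scipy, OpenCV 4.12 (cv2) and the standard library are available. Lean on these libraries where they do the work, as an engineer would, in place of code of your own. Each camera call takes 0.05 s, during which the arm holds its last target.

### The job

Lever up the hinged guard cover of the control unit with the flat pry blade, bring it right over until it stands upright or leans back by itself, and lay the blade back down on the bench. Then take the flat-bowed key from the rack, push it fully home in the key switch that was under the cover, turn it clockwise all the way to its stop, and leave it there with the cover open. Leave the round-headed key and the other things on the bench alone.

Things in the scene. Friction and masses are not known exactly. Their poses are not given: they have to be found in the camera images.
- unit: fixed white control unit; origin on the bench under the centre of the panel cut-out for its key switch. In its frame (x away from its front, z up) the box spans x -50 to +120, y -75 to +75, z 0 to 60 mm. Yawed up to 0.3 rad. On top near the front lies the grey guard cover, the key switch under it: a square aluminium plate (50 x 50 x 3 mm) around a flush round steel barrel, 32 mm across.
- switch_nominal (a point): centre of the panel cut-out, at the height of the switch's flat top face (63 mm over the bench); axes as unit. The switch FLOATS: its keyhole is fixed anywhere from 6 mm left to 6 mm right of this point along the unit's y; how far is not told: find it by sight or touch. In x it is on this point within 0.3 mm. Plate and barrel form one flat face but for the keyhole.
- switch (a joint): turn of the barrel, clockwise from above, rad: starts between 0 and 0.25, ON stop at 1.35. Keyhole: a slot 13.6 x 6.6 mm, 25 mm deep, mouth chamfered 1 mm, in the barrel's middle; its long side points along the unit's x at 0, so in general at unit yaw minus this value. Turns stiffly (0.05 N m), stays where left. The key has some 0.15 rad of play in the slot.
- cover (a joint): opening angle of the guard cover in rad: 0 shut, 1.57 upright, stop at 1.9 (leaning back away from the robot). It is held by hinge friction (0.06 N m, about 1.3 N at the lip) and stays where it is left.
- cover_hinge (a point): point on the hinge line of the cover, mid-width; axes as unit. The hinge line is parallel to the unit's y, 42 mm behind switch_nominal and 68 mm over the bench, level with the underside of the shut cover.
- cover_lip (a point): middle of the lower edge of the cover's free front lip, 80 mm from the hinge line; moves with the cover: a flat grey plate 80 x 74 x 3 mm, no handle. Shut, an open gap 8 mm high, 66 mm wide lies between the box top (z 60 mm) and the lip's underside (z 68 mm); the switch plate (3 mm high) begins 13 mm behind the lip. The lip is 12 mm behind the box front.
- pry_grip (a point): centre of the handle of the pry blade, a flat tool lying on the bench: black handle 90 long x 22 wide x 20 mm high, this point half-way up (10 mm) and half-way along. x axis points along the tool to the blade's tip, z up. Tool mass about 70 g, balanced about 16 mm ahead of this point.
- pry_tip (a point): tip of the steel blade, 115 mm ahead of pry_grip along the tool and at the same height; the blade is straight, 16 mm wide, 3 mm thick, 70 mm of it stand out of the handle.
- key_center (a point): centre of the black flat bow of the key that fits; the bow is 30 mm (key's x) x 8 mm (key's y) x 50 mm high (z). The key stands upright, bow up, in the rack. About 40 g.
- key_tip (a point): lower end of the key's flat steel blade, 47 mm below key_center on the key's z axis. The blade is 12 (x) x 5 (y) mm and 22 mm long, its last 3 mm reduced to 9.5 x 3.2 mm. When fully in, the bow rests on the switch face and the tip is 22 mm below it. The key works either way round (half turn about z).
- rack: grey key rack, fixed block 116 (x) x 44 (y) x 30 mm high, origin at the centre of its underside. Two slots 25 mm deep (14 x 7 mm, long side along x) at x -29 and +29 mm hold the two keys upright, bows resting on the rack's top; which key is in which slot varies.
- round_key: the wrong key: a round black head (26 mm across, 34 mm high) on a thin stem, in the other slot of the rack; origin at the lower end of its stem. Leave it.
- lens: bystander: black lens barrel, 56 mm across, 70 mm high, origin under it
- dispenser: bystander: white bottle, 54 mm across, 100 mm high, origin under it

How it is judged:
By the outcome, as a careful person would: the job done as asked, in the order asked, and still so for the second after the job is handed in, with the robot touching nothing.
It also fails if it takes over 72 s, if anything falls off the work surface, if the arm or the gripper's body presses on something with over 40 N, if the wrist force passes 120 N, or if a joint passes its speed limit or range.

## Working session

There is one attempt and no reset: what is moved stays moved. The work goes in short steps, Python scripts to look and compute and a tool call to move; the robot and the scene stay as the last step left them, time stands still between calls to the robot, and variables do not carry over. Pictures are saved under pics/ and viewed, and the job is handed in when it is done.

Besides the shell and the picture viewer there is one more tool, called after ">>>" by a JSON object that holds its "fn" and its "kwargs", one argument or row to a line. step_arm: Moves the arm, as the interface text tells. Its arguments: {"type":"object","properties":{"motion":{"type":"array","items":{"type":"object","properties":{"dx":{"type":"number"},"dy":{"type":"number"},"dz":{"type":"number"},"rx":{"type":"number"},"ry":{"type":"number"},"rz":{"type":"number"},"gripper":{"type":"number"}}}}},"required":["motion"]}

```bash
mkdir -p pics; ls
python3 - <<'E'
from workcell import robot
import cv2,numpy as np
s=robot.observe()
for k,v in s.items(): print(k,np.round(v,3) if not isinstance(v,dict) else v)
for n in ["scene","top","wrist"]:
    d=robot.snapshot(n)
    np.savez("pics/%s0.npz"%n,**d)
    cv2.imwrite("pics/%s0.png"%n,cv2.resize(d["img"][:,:,::-1],None,fx=1.5,fy=1.5))
    print(n,{k:np.round(v,3) for k,v in d.items() if k not in("img","range_z")})
E
```

```text
pics
clock 0.0
joints [ 0.922  0.259  1.536 -0.     1.348 -0.203]
dq [ 0.001 -0.001  0.    -0.001 -0.    -0.   ]
effort [-1.0000e-03 -4.3732e+01 -2.8399e+01  7.2000e-02  4.2000e-02 -0.0000e+00]
ee_pos [236.774 495.792 191.82 ]
orientation [-0.689  0.69  -0.157  0.156]
ft_force [-0.025 -0.492  0.414]
torque [-0.065  0.024  0.086]
width 93.057
scene {'fx': np.float64(439.077), 'fy': np.float64(439.077), 'cx': np.float64(247.533), 'cy': np.float64(184.846), 'eye': array([1208.954,   65.41 ,  772.926]), 'orientation': array([-0.246,  0.621,  0.692, -0.274])}
top {'fx': np.float64(445.79), 'fy': np.float64(445.79), 'cx': np.float64(260.705), 'cy': np.float64(189.312), 'eye': array([461.819,   1.116, 968.887]), 'orientation': array([ 0.045, -0.696,  0.715, -0.035])}
wrist {'fx': np.float64(335.234), 'fy': np.float64(335.234), 'cx': np.float64(255.461), 'cy': np.float64(192.765), 'T_tool_cam': array([[-0.00000e+00,  9.64000e-01,  2.65000e-01, -7.17210e+01],
       [ 1.00000e-03, -2.65000e-01,  9.64000e-01, -1.91896e+02],
       [ 1.00000e+00,  0.00000e+00, -1.00000e-03, -1.86000e-01],
       [ 0.00000e+00,  0.00000e+00,  0.00000e+00,  1.00000e+00]])}
```

View pics/scene0.png

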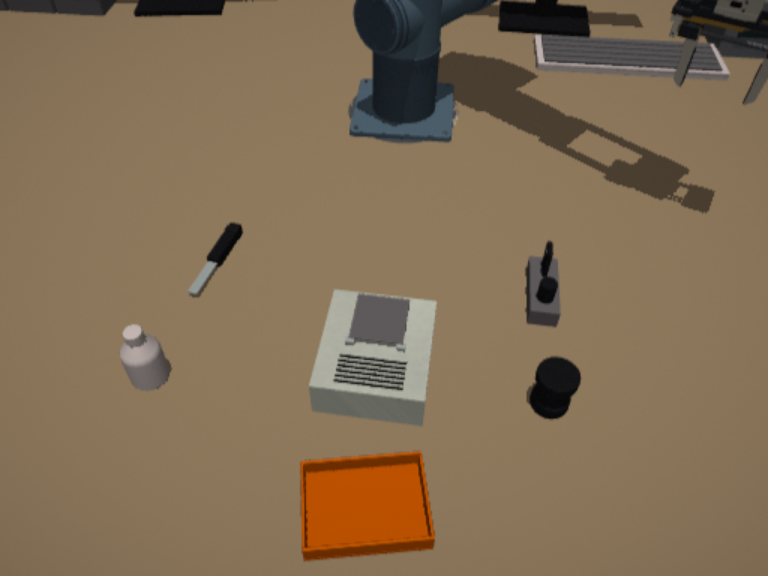

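View pics/top0.png

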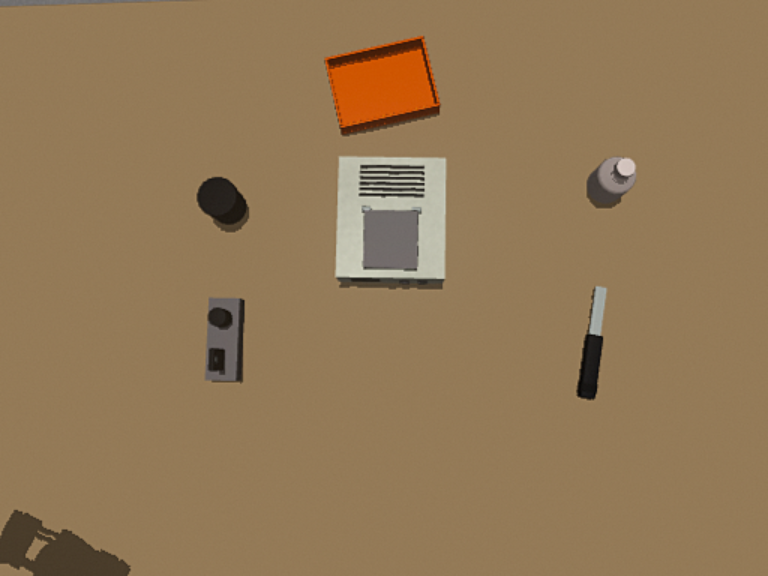

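View pics/wrist0.png

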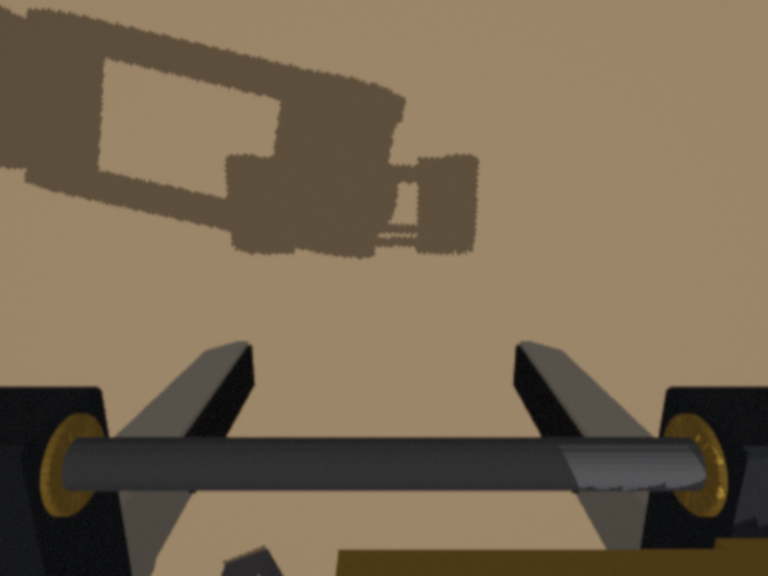

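The top view shows the pry tool at the right with its handle at about (590,366) and its tip at (600,288). The unit is in the centre with the cover at (390,240), and the rack is on the left with the flat key at (216,360) and the round key at (220,317). Next I'll measure each of them.

```bash
cat > h.py <<'E'
import numpy as np,cv2
from scipy.spatial.transform import Rotation as R
def rot(q): return R.from_quat([q[1],q[2],q[3],q[0]]).as_matrix()
def cloud(d,pose=None):
    z=d["range_z"].astype(float); h,w=z.shape
    u,v=np.meshgrid(np.arange(w),np.arange(h))
    P=np.stack([(u-d["cx"])/d["fx"]*z,(v-d["cy"])/d["fy"]*z,z],-1)
    if "eye" in d: Q=P@rot(d["orientation"]).T+d["eye"]
    else:
        T=np.array(d["T_tool_cam"]); Q=P@T[:3,:3].T+T[:3,3]
        Q=Q@rot(pose[1]).T+np.array(pose[0])
    Q[z==0]=np.nan
    return Q
def proj(d,X,pose=None):
    X=np.atleast_2d(np.array(X,float))
    if "eye" in d: c=(X-d["eye"])@rot(d["orientation"])
    else:
        T=np.array(d["T_tool_cam"]); t=(X-np.array(pose[0]))@rot(pose[1]); c=(t-T[:3,3])@T[:3,:3]
    return np.stack([c[:,0]/c[:,2]*d["fx"]+d["cx"],c[:,1]/c[:,2]*d["fy"]+d["cy"]],-1)
def load(f): return {k:v for k,v in np.load(f).items()}
def rect(pts):
    (c,s,a)=cv2.minAreaRect(np.ascontiguousarray(pts[:,:2],dtype=np.float32)); return np.round(c,1),np.round(s,1),round(a,2)
E
python3 - <<'E'
from h import *
d=load("pics/top0.npz"); Q=cloud(d); X=Q.reshape(-1,3)
ok=~np.isnan(X[:,0]); print("bench z med", np.nanmedian(Q[100:300,300:380,2]))
def box(x0,x1,y0,y1,z0,z1):
    m=ok&(X[:,0]>x0)&(X[:,0]<x1)&(X[:,1]>y0)&(X[:,1]<y1)&(X[:,2]>z0)&(X[:,2]<z1); return X[m]
def at(px,py): return np.round(Q[int(round(py/1.5)),int(round(px/1.5))],1)
for n,p in dict(cov=(390,240),unitbl=(340,275),unittr=(440,160),handle=(590,366),tip=(600,292),flat=(216,360),rnd=(220,317),rack=(230,340),lens=(218,197),disp=(624,168)).items(): print(n,at(*p))
E
```

```text
bench z med -0.391575899730924
cov [624.   12.3  69.9]
unitbl [579.9  81.6  59.5]
unittr [736.8 -59.7  58.2]
handle [ 445.9 -261.7   21.3]
tip [ 549.8 -285.9   10.4]
flat [467.6 250.   69.5]
rnd [526.3 245.7  63.7]
rack [494.7 242.6  27.6]
lens [692.1 249.   68.3]
disp [ 705.7 -300.1  102.4]
```

Run:
```python
from h import *
for cam in ("top","scene"):
    d=load("pics/%s0.npz"%cam); Q=cloud(d); X=Q.reshape(-1,3); C=d["img"].reshape(-1,3).astype(int)
    ok=~np.isnan(X[:,0])
    def m(x0,x1,y0,y1,z0,z1):
        return ok&(X[:,0]>x0)&(X[:,0]<x1)&(X[:,1]>y0)&(X[:,1]<y1)&(X[:,2]>z0)&(X[:,2]<z1)
    u=m(540,770,-90,110,55,64); print(cam,"unit top",rect(X[u]),u.sum(),np.median(X[u][:,2]))
    c=m(560,720,-60,80,66,80); print("cover",rect(X[c]),c.sum(),np.median(X[c],0))
    hdl=m(380,510,-300,-230,15,30); print("handle",rect(X[hdl]),hdl.sum(),np.median(X[hdl],0))
    bl=m(480,580,-310,-240,5,15); print("blade",rect(X[bl]),bl.sum(),np.median(X[bl],0))
    r=m(420,590,200,290,24,34); print("rack",rect(X[r]),r.sum(),np.median(X[r],0))
    f=m(430,500,200,290,55,100); print("flat",rect(X[f]),f.sum(),np.percentile(X[f],[0,50,100],axis=0).round(1).tolist())
    f=m(503,570,200,290,45,100); print("round",rect(X[f]),f.sum(),np.percentile(X[f],[0,50,100],axis=0).round(1).tolist())
```

```text
top unit top (array([659.1,  11.6]), array([150.4, 170.7]), 87.74) 4352 59.515088842724424
cover (array([627.9,  12.4]), array([78.4, 85.2]), 88.39) 1422 [626.66958242  12.89158295  70.38682883]
handle (array([ 452.9, -265.6]), array([ 23.1, 103.9]), 78.38) 458 [ 445.7126418  -263.4471804    19.60590446]
blade (array([ 534. , -274.6]), array([99. , 42.7]), 8.71) 260 [ 523.91368584 -279.06476245   10.87783424]
rack (array([497.4, 253.5]), array([ 45.8, 114.4]), 87.72) 861 [495.50893477 248.17026752  29.38887275]
flat (array([468.8, 253.8]), array([29.8,  8.6]), 0.67) 104 [[453.9, 249.7, 56.1], [469.7, 251.5, 77.9], [483.7, 258.3, 83.5]]
round (array([526.5, 251.3]), array([24.6, 24.4]), 38.67) 149 [[514.3, 239.0, 45.9], [526.5, 249.8, 62.6], [539.0, 265.4, 66.9]]
scene unit top (array([661.2,  11.4]), array([150.3, 173.3]), 87.37) 3841 61.15312663458019
cover (array([630.9,  12.9]), array([80. , 89.1]), 86.95) 1122 [632.32677837  13.37590715  72.06255031]
handle (array([ 448.3, -263.8]), array([24.7, 90.2]), 79.84) 256 [ 451.54031597 -262.27818532   20.39555395]
blade (array([ 531.9, -278.9]), array([97.4, 45. ]), 2.23) 178 [ 524.60616806 -278.37510025   12.31725411]
rack (array([500.5, 253.8]), array([ 44.3, 119.8]), 87.37) 497 [512.23633241 247.08135553  31.35727001]
flat (array([471.5, 255. ]), array([ 8.4, 33.3]), 87.98) 80 [[454.8, 250.3, 55.1], [480.4, 253.3, 76.2], [488.0, 259.3, 84.7]]
round (array([529.4, 252.4]), array([27.7, 25.6]), 23.24) 152 [[515.5, 240.0, 45.1], [536.0, 251.6, 63.5], [544.5, 265.3, 68.1]]
```

Run:
```python
from h import *
s=[-0.689,0.69,-0.157,0.156]; print(rot(s).round(3))
for cam in ("top","scene"):
    d=load("pics/%s0.npz"%cam); Q=cloud(d); X=Q.reshape(-1,3); C=d["img"].reshape(-1,3).astype(int)
    ok=~np.isnan(X[:,0])
    b=ok&(X[:,0]>380)&(X[:,0]<590)&(X[:,1]>-320)&(X[:,1]<-230)
    bl=b&(C.min(1)>120); hd=b&(C.max(1)<50)&(X[:,2]>2)
    print(cam,"blade",rect(X[bl]),bl.sum(),X[bl].mean(0).round(1),"handle",rect(X[hd]),hd.sum(),X[hd].mean(0).round(1))
    ht=hd&(X[:,2]>16); print(rect(X[ht]))
    # axis by PCA blade+handletop
    P=X[bl|ht][:,:2]; v=np.linalg.svd(P-P.mean(0))[2][0]; print("axis yaw",np.arctan(v[1]/v[0]), "extent", np.sort((P-P.mean(0))@(v*np.sign(v[0])))[[0,-1]], P.mean(0))
```

```text
[[ 0.902 -0.002  0.432]
 [-0.432 -0.001  0.902]
 [-0.001 -1.    -0.002]]
top blade (array([ 525.1, -282.1]), array([19.4, 70.1]), 78.61) 237 [ 524.4 -280.5   10.9] handle (array([ 446. , -264.1]), array([23. , 88.8]), 78.93) 494 [ 445.4 -262.5   18.7]
(array([ 446., -264.]), array([22.3, 88.8]), 78.6)
axis yaw -0.20761771582956048 extent [-71.98498806  88.64685509] [ 473.01299713 -269.38463857]
scene blade (array([ 524.9, -278.8]), array([17.6, 69. ]), 77.48) 141 [ 526.9 -279.3   12.8] handle (array([ 448.5, -262.3]), array([23.5, 90.5]), 77.23) 304 [ 453.4 -260.4   17.5]
(array([ 448.6, -262.2]), array([21.6, 90.2]), 79.71)
axis yaw -0.2176512383049901 extent [-79.22280109  78.71137218] [ 481.79326711 -268.98418595]
```

>>> {"fn": "step_arm", "kwargs": {
  "motion": [
    {"dx": 0.448,"dz": -0.494,"gripper": -1},
    {"dx": 0.448,"dz": -0.494,"gripper": -1},
    {"dx": 0.448,"dz": -0.494,"gripper": -1},
    {"dx": 0.448,"dz": -0.494,"gripper": -1},
    {"dx": 0.448,"dz": -0.494,"gripper": -1}
  ]
}}

```text
$.motion[0]: bad value
```

>>> {"fn": "step_arm", "kwargs": {
  "motion": [
    {"dx": 0.448,"dz": -0.494,"gripper": -1},
    {"dx": 0.448,"dz": -0.494,"gripper": -1},
    {"dx": 0.448,"dz": -0.494,"gripper": -1},
    {"dx": 0.448,"dz": -0.494,"gripper": -1},
    {"dx": 0.448,"dz": -0.494,"gripper": -1}
  ]
}}

```text
$.motion[0]: bad value
```

>>> {"fn": "step_arm", "kwargs": {
  "motion": [
    {"dx": 0.448,"dy": 0,"dz": -0.494,"rx": 0,"ry": 0,"rz": 0,"gripper": -1},
    {"dx": 0.448,"dy": 0,"dz": -0.494,"rx": 0,"ry": 0,"rz": 0,"gripper": -1},
    {"dx": 0.448,"dy": 0,"dz": -0.494,"rx": 0,"ry": 0,"rz": 0,"gripper": -1},
    {"dx": 0.448,"dy": 0,"dz": -0.494,"rx": 0,"ry": 0,"rz": 0,"gripper": -1},
    {"dx": 0.448,"dy": 0,"dz": -0.494,"rx": 0,"ry": 0,"rz": 0,"gripper": -1}
  ]
}}

```text
clock: 0.65
ee_pos: [307.5, 257.7, 189.5]
orientation: [-0.69, 0.691, -0.153, 0.152]
ft_force: [1.0, 0.7, 0.6]
width: 92.8
```

>>> {"fn": "step_arm", "kwargs": {
  "motion": [
    {"dx": 0.448,"dy": 0,"dz": -0.494,"rx": 0,"ry": 0,"rz": 0,"gripper": -1},
    {"dx": 0.448,"dy": 0,"dz": -0.494,"rx": 0,"ry": 0,"rz": 0,"gripper": -1},
    {"dx": 0.448,"dy": 0,"dz": -0.494,"rx": 0,"ry": 0,"rz": 0,"gripper": -1},
    {"dx": 0.448,"dy": 0,"dz": -0.494,"rx": 0,"ry": 0,"rz": 0,"gripper": -1},
    {"dx": 0.448,"dy": 0,"dz": -0.494,"rx": 0,"ry": 0,"rz": 0,"gripper": -1}
  ]
}}

```text
clock: 1.15
ee_pos: [379.4, 18.0, 190.0]
orientation: [-0.69, 0.691, -0.152, 0.152]
ft_force: [0.8, 1.2, -0.6]
width: 93.0
```

>>> {"fn": "step_arm", "kwargs": {
  "motion": [
    {"dx": 0.448,"dy": 0,"dz": -0.494,"rx": 0,"ry": 0,"rz": 0,"gripper": -1},
    {"dx": 0.448,"dy": 0,"dz": -0.494,"rx": 0,"ry": 0,"rz": 0,"gripper": -1},
    {"dx": 0.448,"dy": 0,"dz": -0.494,"rx": 0,"ry": 0,"rz": 0,"gripper": -1},
    {"dx": 0.3,"dy": 0,"dz": -0.35,"rx": 0,"ry": 0,"rz": 0,"gripper": -1},
    {"dx": 0,"dy": 0.2,"dz": 0,"rx": 0,"ry": -0.09,"rz": 0,"gripper": -0.4}
  ]
}}

```text
clock: 1.65
ee_pos: [434.5, -167.6, 176.3]
orientation: [-0.698, 0.701, -0.102, 0.107]
ft_force: [0.4, 0.7, -1.0]
width: 88.7
```

```bash
cat > look.py <<'E'
import sys
from h import *
from workcell import robot
def pose():
    s=robot.observe(); return s["ee_pos"],s["orientation"],s
def snap(cam,name):
    p=pose(); d=robot.snapshot(cam); d["p"]=np.array(p[0]); d["q"]=np.array(p[1])
    np.savez("pics/%s.npz"%name,**d); cv2.imwrite("pics/%s.png"%name,cv2.resize(d["img"][:,:,::-1],None,fx=1.5,fy=1.5))
    return d,(p[0],p[1])
E
python3 - <<'E'
from look import *
d,p=snap("wrist","w1")
print(p, rot(p[1]).round(3))
Q=cloud(d,p); X=Q.reshape(-1,3); C=d["img"].reshape(-1,3).astype(int)
ok=~np.isnan(X[:,0]); b=ok&(X[:,0]>380)&(X[:,0]<590)&(X[:,1]>-320)&(X[:,1]<-220)
print("bench",np.median(X[b&(X[:,2]<5)],0))
bl=b&(C.min(1)>120)&(X[:,2]>5)&(X[:,2]<30); hd=b&(C.max(1)<50)&(X[:,2]>15)&(X[:,2]<30)
print(rect(X[bl]),np.median(X[bl],0),rect(X[hd]),np.median(X[hd],0))
E
```

```text
(array([ 434.52467683, -167.59374781,  176.34317411]), array([-0.69779958,  0.70082041, -0.1024506 ,  0.10691298])) [[ 0.956  0.006  0.293]
 [-0.293 -0.005  0.956]
 [ 0.007 -1.    -0.003]]
bench [ 4.55532411e+02 -2.55661456e+02 -2.53860135e-01]
(array([ 525. , -280.6]), array([16.6, 61.4]), 78.93) [ 524.37378613 -280.42849281   11.15157848] (array([ 447.4, -264.5]), array([21.6, 87.7]), 78.66) [ 444.76285643 -263.19231769   19.62502515]
```

>>> {"fn": "step_arm", "kwargs": {
  "motion": [
    {"dx": 0.26,"dy": 0.2,"dz": -0.385,"rx": 0,"ry": 0,"rz": 0,"gripper": -0.4},
    {"dx": 0.26,"dy": 0.2,"dz": -0.385,"rx": 0,"ry": 0,"rz": 0,"gripper": -0.4},
    {"dx": 0.26,"dy": 0.2,"dz": -0.385,"rx": 0,"ry": 0,"rz": 0,"gripper": -0.4},
    {"dx": 0,"dy": 0.5,"dz": 0,"rx": 0,"ry": -0.062,"rz": 0,"gripper": -0.4},
    {"dx": 0,"dy": 0.5,"dz": 0,"rx": 0,"ry": 0,"rz": 0,"gripper": -0.4}
  ]
}}

```text
clock: 2.2
ee_pos: [466.8, -267.9, 53.5]
orientation: [-0.702, 0.705, -0.066, 0.071]
ft_force: [-0.5, -0.2, 0.7]
width: 64.9
```

```bash
cat > to.py <<'E'
# usage: to.py x y z yawdeg -> tool-axis move from current pose, keeping tool vertical
import sys
from look import *
p=pose(); M=rot(p[1]); t=np.array(list(map(float,sys.argv[1:4])))
d=M.T@(t-np.array(p[0]))/75
y=np.radians(float(sys.argv[4])); x=np.array([np.cos(y),np.sin(y),0]); z=np.array([-np.sin(y),np.cos(y),0])
T=np.stack([x,[0,0,-1],z],1)
if len(sys.argv)>5: pass
r=R.from_matrix(M.T@T).as_rotvec()/(np.pi/2)
print("pos",np.round(p[0],1),"yaw",np.degrees(np.arctan2(M[1,0],M[0,0])).round(2),"F",np.round(p[2]["ft_force"],1),"w",round(float(p[2]["width"]),1),"t",p[2]["clock"])
print("d",d.round(3),"r",r.round(4),"rows",np.linalg.norm(d)/0.667)
E
python3 to.py 465 -267.5 40 -11.5
```

```text
pos [ 466.8 -267.9   53.5] yaw -11.16 F [-0.5 -0.2  0.7] w 64.9 t 2.2
d [-0.025  0.18   0.001] r [0.002  0.0038 0.0045] rows 0.273044140999405
```

>>> {"fn": "step_arm", "kwargs": {
  "motion": [
    {"dx": -0.025,"dy": 0.4,"dz": 0,"rx": 0.002,"ry": 0.004,"rz": 0.0045,"gripper": -0.4},
    {"dx": 0,"dy": 0.24,"dz": 0,"rx": 0,"ry": 0,"rz": 0,"gripper": -0.4},
    {"dx": 0,"dy": 0,"dz": 0,"rx": 0,"ry": 0,"rz": 0,"gripper": 1},
    {"dx": 0,"dy": 0,"dz": 0,"rx": 0,"ry": 0,"rz": 0,"gripper": 1},
    {"dx": 0,"dy": 0,"dz": 0,"rx": 0,"ry": 0,"rz": 0,"gripper": 1}
  ]
}}

```text
clock: 2.7
ee_pos: [461.6, -262.1, -0.0]
orientation: [0.706, -0.701, 0.077, -0.07]
ft_force: [0.8, -0.3, 0.1]
width: 45.7
```

```bash
python3 to.py 465 -267.5 4 -11.5
```

```text
pos [ 461.6 -262.1   -0. ] yaw -11.95 F [ 0.8 -0.3  0.1] w 45.7 t 2.7
d [ 0.059 -0.055 -0.06 ] r [-0.0042 -0.0051 -0.0067] rows 0.15045029049868533
```

>>> {"fn": "step_arm", "kwargs": {
  "motion": [
    {"dx": 0.05,"dy": -0.06,"dz": -0.05,"rx": -0.004,"ry": -0.005,"rz": -0.007,"gripper": 1},
    {"dx": 0,"dy": 0,"dz": 0,"rx": 0,"ry": 0,"rz": 0,"gripper": 1},
    {"dx": 0,"dy": 0,"dz": 0,"rx": 0,"ry": 0,"rz": 0,"gripper": 1},
    {"dx": 0,"dy": 0,"dz": 0,"rx": 0,"ry": 0,"rz": 0,"gripper": 1},
    {"dx": 0,"dy": 0,"dz": 0,"rx": 0,"ry": 0,"rz": 0,"gripper": 1}
  ]
}}

```text
clock: 3.2
ee_pos: [467.5, -268.9, 9.5]
orientation: [-0.702, 0.706, -0.068, 0.074]
ft_force: [0.4, -0.0, 0.4]
width: 5.6
```

```bash
python3 to.py 465 -267.5 4 -11.5
```

```text
pos [ 467.5 -268.9    9.5] yaw -11.49 F [ 0.4 -0.   0.4] w 5.6 t 3.2
d [-0.037  0.073  0.012] r [0.003  0.0001 0.0057] rows 0.12453127707999602
```

```bash
python3 -c "
from look import *
d,p=snap('wrist','w2'); d,p=snap('top','t2'); print(pose()[0])"
```

```text
[ 467.38509844 -268.77798445    9.32612191]
```

View pics/w2.png

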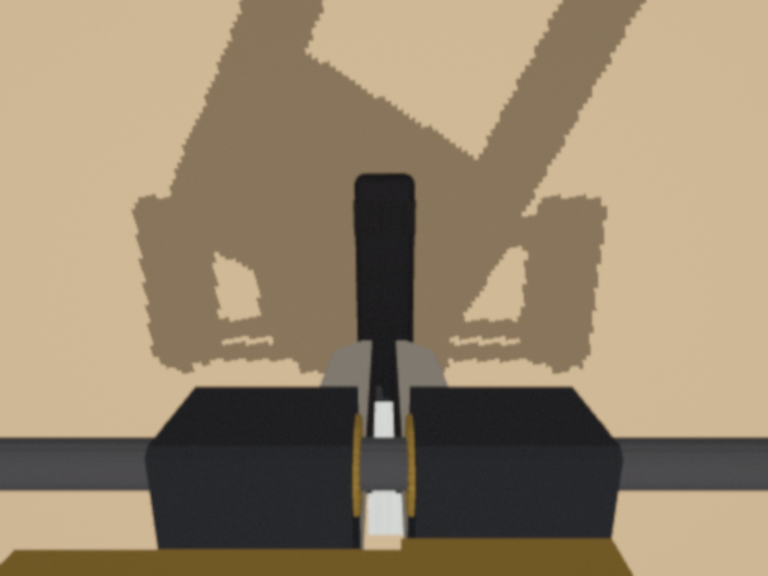

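View pics/t2.png

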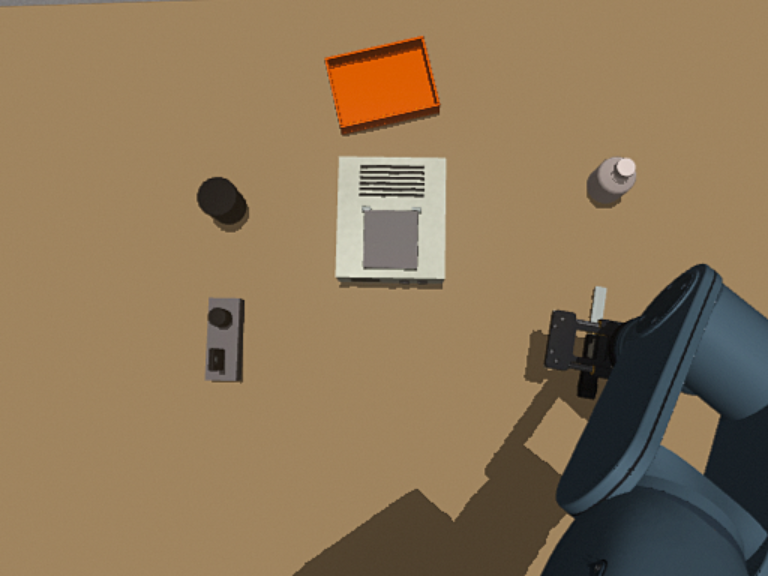

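Run:
```python
from h import *
d=load("pics/w2.npz"); p=(d["p"],d["q"]); Q=cloud(d,p); 
for (a,b) in [(384,190),(384,250),(384,300),(384,340),(384,365),(384,420),(384,510),(350,365),(418,365),(345,380),(425,380),(200,200),(600,100),(388,330)]:
    print((a,b),Q[int(b/1.5),int(a/1.5)].round(1),d["img"][int(b/1.5),int(a/1.5)])
print("tcp px",proj(d,p[0],p)*1.5)
t=load("pics/t2.npz"); Q=cloud(t)
for (a,b) in [(600,292),(597,310),(585,390),(588,375)]: print((a,b),Q[int(b/1.5),int(a/1.5)].round(1))
```

```text
(384, 190) [ 409.6 -257.6   20.1] [34 33 36]
(384, 250) [ 430.9 -261.9   19.3] [30 29 30]
(384, 300) [ 450.  -265.8   19.6] [31 29 33]
(384, 340) [ 465.  -268.8   20.7] [28 30 29]
(384, 365) [ 476.  -271.1   19.2] [31 29 31]
(384, 420) [ 504.6 -276.9   11.1] [215 217 214]
(384, 510) [ 549.1 -285.9   11. ] [211 214 211]
(350, 365) [ 457.6 -278.2   56. ] [127 122 112]
(418, 365) [ 461.3 -257.5   56.9] [129 121 111]
(345, 380) [ 457.  -278.6   67.5] [129 122 112]
(425, 380) [ 461.7 -256.    67.1] [128 122 112]
(200, 200) [ 4.007e+02 -3.306e+02 -4.000e-01] [135 116  90]
(600, 100) [ 394.7 -172.    -0.7] [208 186 151]
(388, 330) [ 461.9 -267.    20. ] [30 32 31]
tcp px [[385.14085949 334.57304653]]
(600, 292) [ 552.2 -286.8    8. ]
(597, 310) [ 526.3 -280.5    9.4]
(585, 390) [ 412.9 -253.2   22.5]
(588, 375) [ 433.4 -259.    20.8]
```

```bash
python3 -c "
import cv2
a=cv2.imread('pics/w2.png')[250:576,230:560]; cv2.imwrite('pics/w2c.png',cv2.resize(a,None,fx=1.8,fy=1.8,interpolation=cv2.INTER_CUBIC))"
```

```text
(no output)
```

View pics/w2c.png

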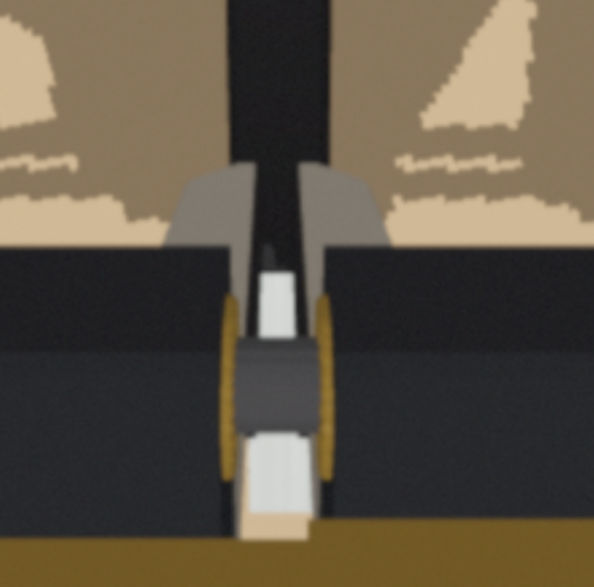

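Run:
```python
from h import *
d=load("pics/w2.npz"); p=(d["p"],d["q"]); Q=cloud(d,p); M=rot(p[1])
L=(Q-p[0])@M
for v in range(222,262,4):
    print(v,[(u,L[v,u].round(0).tolist()) for u in (232,238,244,256,268,274)])
```

```text
222 [(232, [3.0, 10.0, -16.0]), (238, [-3.0, -7.0, -11.0]), (244, [-5.0, -11.0, -7.0]), (256, [-5.0, -11.0, -0.0]), (268, [-4.0, -10.0, 6.0]), (274, [-4.0, -9.0, 10.0])]
226 [(232, [6.0, 11.0, -16.0]), (238, [-1.0, -8.0, -11.0]), (244, [-1.0, -9.0, -7.0]), (256, [-2.0, -11.0, -0.0]), (268, [-2.0, -10.0, 6.0]), (274, [-2.0, -9.0, 10.0])]
230 [(232, [-8.0, -31.0, -13.0]), (238, [-8.0, -31.0, -10.0]), (244, [-8.0, -31.0, -7.0]), (256, [1.0, -10.0, -0.0]), (268, [-8.0, -32.0, 6.0]), (274, [-7.0, -30.0, 9.0])]
234 [(232, [-8.0, -36.0, -12.0]), (238, [-7.0, -35.0, -10.0]), (244, [-7.0, -35.0, -7.0]), (256, [3.0, -10.0, -0.0]), (268, [-8.0, -36.0, 6.0]), (274, [-8.0, -36.0, 8.0])]
238 [(232, [-8.0, -41.0, -12.0]), (238, [-8.0, -41.0, -9.0]), (244, [-8.0, -41.0, -6.0]), (256, [5.0, -11.0, -0.0]), (268, [-8.0, -41.0, 5.0]), (274, [-8.0, -42.0, 8.0])]
242 [(232, [-8.0, -46.0, -12.0]), (238, [-8.0, -46.0, -9.0]), (244, [-7.0, -45.0, -6.0]), (256, [7.0, -12.0, -0.0]), (268, [-8.0, -46.0, 5.0]), (274, [-8.0, -46.0, 8.0])]
246 [(232, [-8.0, -50.0, -11.0]), (238, [-8.0, -51.0, -9.0]), (244, [-8.0, -51.0, -6.0]), (256, [11.0, -10.0, -0.0]), (268, [-8.0, -51.0, 5.0]), (274, [-8.0, -51.0, 8.0])]
250 [(232, [-8.0, -55.0, -11.0]), (238, [-7.0, -54.0, -9.0]), (244, [-8.0, -55.0, -6.0]), (256, [13.0, -10.0, -0.0]), (268, [-8.0, -55.0, 5.0]), (274, [-7.0, -54.0, 8.0])]
254 [(232, [-7.0, -58.0, -11.0]), (238, [-8.0, -59.0, -8.0]), (244, [-8.0, -59.0, -6.0]), (256, [16.0, -10.0, -0.0]), (268, [-8.0, -59.0, 5.0]), (274, [-8.0, -59.0, 7.0])]
258 [(232, [-34.0, -116.0, -7.0]), (238, [-34.0, -115.0, -5.0]), (244, [-8.0, -62.0, -6.0]), (256, [18.0, -10.0, -0.0]), (268, [-8.0, -63.0, 5.0]), (274, [-34.0, -116.0, 4.0])]
```

Run:
```python
from h import *
for f,pz in (("wrist0",([236.774,495.792,191.82],[-0.689,0.69,-0.157,0.156])),("w1",None),("w2",None)):
    d=load("pics/%s.npz"%f); p=pz or (d["p"],d["q"]); Q=cloud(d,p); M=rot(np.array(p[1])/np.linalg.norm(p[1]))
    L=((Q-np.array(p[0]))@M).reshape(-1,3)
    m=(np.abs(L[:,0])<12)&(np.abs(L[:,2])<70)&(L[:,1]<-13)&(L[:,1]>-80)
    S=L[m]
    for s in (S[S[:,2]<0],S[S[:,2]>0]):
        i=np.argsort(s[:,1])[-8:]; print(f,s[i].round(1).tolist()[-3:], "zrange", s[:,2].min().round(1),s[:,2].max().round(1))
```

```text
wrist0 [[-7.1, -25.3, -50.4], [4.4, -25.3, -47.0], [-5.9, -25.2, -48.4]] zrange -63.5 -46.1
wrist0 [[6.7, -25.4, 46.5], [-7.1, -25.3, 48.7], [-3.0, -24.9, 46.4]] zrange 45.6 62.8
w1 [[4.3, -25.4, -45.1], [-3.2, -25.3, -45.1], [-6.4, -24.8, -46.6]] zrange -61.4 -44.2
w1 [[-7.2, -25.4, 47.9], [7.3, -25.2, 44.1], [-6.5, -25.1, 45.4]] zrange 43.1 60.1
w2 [[-7.6, -26.2, -5.8], [-7.6, -26.2, -7.9], [-7.3, -25.5, -9.0]] zrange -19.2 -3.5
w2 [[-7.5, -25.8, 7.4], [-7.4, -25.8, 4.3], [-7.4, -25.6, 3.7]] zrange 2.1 17.7
```

```bash
python3 -c "
from workcell import robot
print(robot.tcp_to_grasp,[a for a in dir(robot) if not a.startswith('_')])"; python3 to.py 465 -267.5 9.5 -11.5
python3 - <<'E'
from h import *
# Top view: fingertip-ish/gripper heights near grasp, check against wrist
t=load("pics/t2.npz"); Q=cloud(t); X=Q.reshape(-1,3)
m=(X[:,0]>420)&(X[:,0]<510)&(X[:,1]>-380)&(X[:,1]<-150)&(X[:,2]>25)
h,e=np.histogram(X[m][:,2],bins=np.arange(20,300,10)); print(list(zip(e,h)))
E
```

```text
18.8 ['Unreachable', 'hand_in', 'observe', 'snapshot', 'tcp_to_grasp']
pos [ 467.4 -268.8    9.3] yaw -11.48 F [-1.  -0.3 -0.6] w 1.6 t 3.3
d [-0.035 -0.003  0.01 ] r [0.0028 0.0002 0.0055] rows 0.05420267801064222
[(np.int64(20), np.int64(0)), (np.int64(30), np.int64(0)), (np.int64(40), np.int64(5)), (np.int64(50), np.int64(9)), (np.int64(60), np.int64(8)), (np.int64(70), np.int64(0)), (np.int64(80), np.int64(0)), (np.int64(90), np.int64(0)), (np.int64(100), np.int64(0)), (np.int64(110), np.int64(10)), (np.int64(120), np.int64(26)), (np.int64(130), np.int64(158)), (np.int64(140), np.int64(255)), (np.int64(150), np.int64(143)), (np.int64(160), np.int64(751)), (np.int64(170), np.int64(0)), (np.int64(180), np.int64(0)), (np.int64(190), np.int64(1)), (np.int64(200), np.int64(2)), (np.int64(210), np.int64(93)), (np.int64(220), np.int64(2)), (np.int64(230), np.int64(21)), (np.int64(240), np.int64(55)), (np.int64(250), np.int64(76)), (np.int64(260), np.int64(28)), (np.int64(270), np.int64(1)), (np.int64(280), np.int64(0))]
```

The measured fingertips end about 25 mm behind the reported TCP. The wrist cloud shows this, and the top camera agrees on the body height. The fingers therefore closed above the handle without touching it. I'll reopen, go about 30 mm lower, and use that tip offset from here on.

>>> {"fn": "step_arm", "kwargs": {
  "motion": [
    {"dx": 0,"dy": -0.05,"dz": 0,"rx": 0.003,"ry": 0,"rz": 0.0055,"gripper": -0.4},
    {"dx": 0,"dy": 0,"dz": 0,"rx": 0,"ry": 0,"rz": 0,"gripper": -0.4},
    {"dx": 0,"dy": 0,"dz": 0,"rx": 0,"ry": 0,"rz": 0,"gripper": -0.4},
    {"dx": 0,"dy": 0,"dz": 0,"rx": 0,"ry": 0,"rz": 0,"gripper": -0.4},
    {"dx": 0,"dy": 0,"dz": 0,"rx": 0,"ry": 0,"rz": 0,"gripper": -0.4}
  ]
}}

```text
clock: 3.8
ee_pos: [467.1, -268.6, 13.0]
orientation: [0.704, -0.703, 0.071, -0.07]
ft_force: [-0.3, 0.1, 0.1]
width: 36.4
```

```bash
python3 to.py 465 -267.5 -20 -11.5
```

```text
pos [ 467.1 -268.6   13. ] yaw -11.49 F [-0.3  0.1  0.1] w 36.4 t 3.8
d [-0.03   0.44   0.009] r [-0.0008  0.0001 -0.001 ] rows 0.6614409058924134
```

>>> {"fn": "step_arm", "kwargs": {
  "motion": [
    {"dx": -0.02,"dy": 0.1,"dz": 0,"rx": 0,"ry": 0,"rz": 0,"gripper": -0.4},
    {"dx": 0,"dy": 0.16,"dz": 0,"rx": 0,"ry": 0,"rz": 0,"gripper": -0.4},
    {"dx": 0,"dy": 0.16,"dz": 0,"rx": 0,"ry": 0,"rz": 0,"gripper": -0.4},
    {"dx": 0,"dy": 0,"dz": 0,"rx": 0,"ry": 0,"rz": 0,"gripper": -0.4},
    {"dx": 0,"dy": 0,"dz": 0,"rx": 0,"ry": 0,"rz": 0,"gripper": 1}
  ]
}}

```text
clock: 4.3
ee_pos: [464.6, -267.5, -22.5]
orientation: [0.704, -0.703, 0.072, -0.07]
ft_force: [0.1, 0.1, -0.1]
width: 60.4
```

```bash
python3 to.py 465 -267.5 -22 -11.5
```

```text
pos [ 464.6 -267.5  -22.5] yaw -11.5 F [ 0.1  0.1 -0.1] w 60.4 t 4.3
d [ 0.005 -0.006  0.001] r [-0.0015  0.     -0.0023] rows 0.012703810144459747
```

No contact force at reported z = -22.5, so the offset holds. Closing on the handle.

>>> {"fn": "step_arm", "kwargs": {
  "motion": [
    {"dx": 0,"dy": 0,"dz": 0,"rx": 0,"ry": 0,"rz": 0,"gripper": 1},
    {"dx": 0,"dy": 0,"dz": 0,"rx": 0,"ry": 0,"rz": 0,"gripper": 1},
    {"dx": 0,"dy": 0,"dz": 0,"rx": 0,"ry": 0,"rz": 0,"gripper": 1},
    {"dx": 0,"dy": 0,"dz": 0,"rx": 0,"ry": 0,"rz": 0,"gripper": 1},
    {"dx": 0,"dy": 0,"dz": 0,"rx": 0,"ry": 0,"rz": 0,"gripper": 1}
  ]
}}

```text
clock: 4.8
ee_pos: [465.1, -268.0, -21.9]
orientation: [0.704, -0.703, 0.072, -0.07]
ft_force: [-1.3, 0.3, -0.5]
width: 22.2
```

```bash
python3 to.py 465 -267.5 -22 -11.5
```

```text
pos [ 465.1 -268.   -21.9] yaw -11.49 F [-1.3  0.3 -0.5] w 22.2 t 4.8
d [-0.003  0.002  0.006] r [-0.0011  0.0001 -0.0016] rows 0.009940631370053181
```

>>> {"fn": "step_arm", "kwargs": {
  "motion": [
    {"dx": 0,"dy": -0.15,"dz": 0,"rx": -0.001,"ry": 0,"rz": -0.0016,"gripper": 1},
    {"dx": 0,"dy": -0.4,"dz": 0,"rx": 0,"ry": 0,"rz": 0,"gripper": 1},
    {"dx": 0,"dy": -0.5,"dz": 0,"rx": 0,"ry": 0,"rz": 0,"gripper": 1},
    {"dx": 0,"dy": -0.3,"dz": 0,"rx": 0,"ry": -0.05,"rz": 0,"gripper": 1},
    {"dx": 0,"dy": 0,"dz": 0,"rx": 0,"ry": -0.05,"rz": 0,"gripper": 1}
  ]
}}

```text
clock: 5.3
ee_pos: [464.4, -267.3, 85.3]
orientation: [0.707, -0.707, 0.014, -0.014]
ft_force: [0.7, -0.6, -1.2]
width: 21.5
```

```bash
python3 to.py 445 20.5 80 -2.4
```

```text
pos [ 464.4 -267.3   85.3] yaw -2.25 F [ 0.7 -0.6 -1.2] w 21.5 t 5.3
d [-0.41   0.074  3.824] r [-0.0005  0.0016 -0.0006] rows 5.767516939707642
```

>>> {"fn": "step_arm", "kwargs": {
  "motion": [
    {"dx": -0.08,"dy": 0,"dz": 0.64,"rx": 0,"ry": 0,"rz": 0,"gripper": 1},
    {"dx": -0.08,"dy": 0,"dz": 0.64,"rx": 0,"ry": 0,"rz": 0,"gripper": 1},
    {"dx": -0.08,"dy": 0,"dz": 0.64,"rx": 0,"ry": 0,"rz": 0,"gripper": 1},
    {"dx": -0.08,"dy": 0,"dz": 0.64,"rx": 0,"ry": 0,"rz": 0,"gripper": 1},
    {"dx": -0.08,"dy": 0,"dz": 0.64,"rx": 0,"ry": 0,"rz": 0,"gripper": 1}
  ]
}}

```text
clock: 5.8
ee_pos: [446.9, -27.5, 90.8]
orientation: [-0.704, 0.71, -0.013, 0.021]
ft_force: [1.9, -0.5, -0.7]
width: 21.9
```

>>> {"fn": "step_arm", "kwargs": {
  "motion": [
    {"dx": 0,"dy": 0,"dz": 0.5,"rx": 0,"ry": 0.0,"rz": 0,"gripper": 1},
    {"dx": 0,"dy": 0,"dz": 0.1,"rx": 0,"ry": 0,"rz": 0,"gripper": 1},
    {"dx": 0,"dy": 0,"dz": 0,"rx": 0,"ry": 0,"rz": 0,"gripper": 1},
    {"dx": 0,"dy": 0,"dz": 0,"rx": 0,"ry": 0,"rz": 0,"gripper": 1},
    {"dx": 0,"dy": 0,"dz": 0,"rx": 0,"ry": 0,"rz": 0,"gripper": 1}
  ]
}}

```text
clock: 6.3
ee_pos: [447.7, 23.0, 93.7]
orientation: [-0.704, 0.71, -0.009, 0.02]
ft_force: [-0.3, -0.6, 0.2]
width: 21.6
```

```bash
python3 to.py 445 20.5 80 -2.4; python3 -c "
from look import *
snap('wrist','w3'); snap('top','t3'); snap('scene','s3')"
```

```text
pos [447.7  23.   93.7] yaw -2.32 F [-0.3 -0.6  0.2] w 21.6 t 6.3
d [-0.037  0.183 -0.033] r [0.0047 0.0008 0.0097] rows 0.2836282044810593
```

View pics/w3.png

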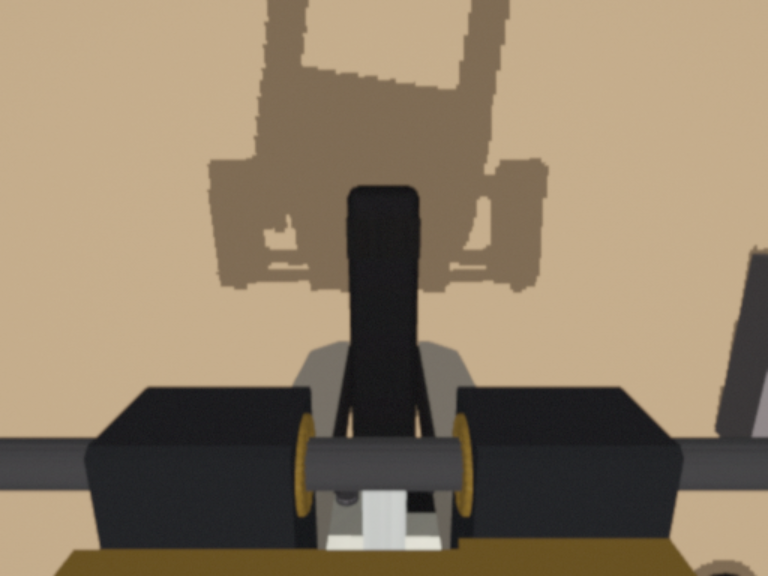

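View pics/s3.png

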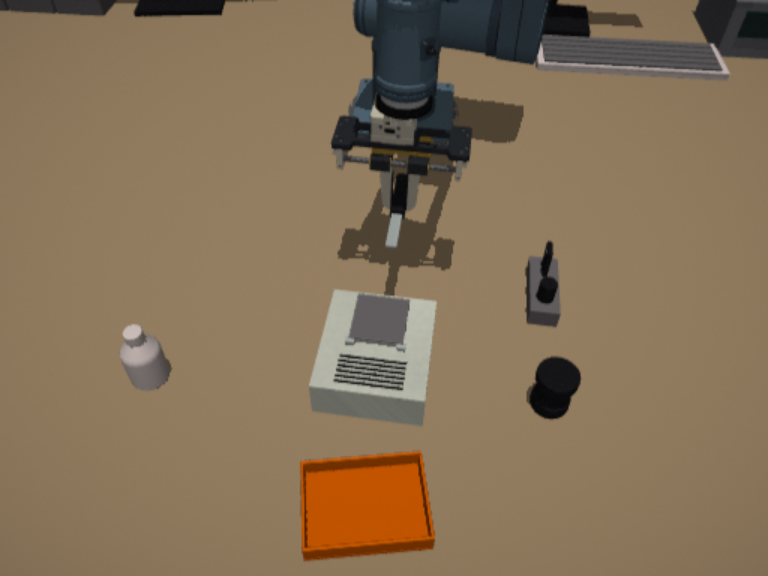

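View pics/t3.png

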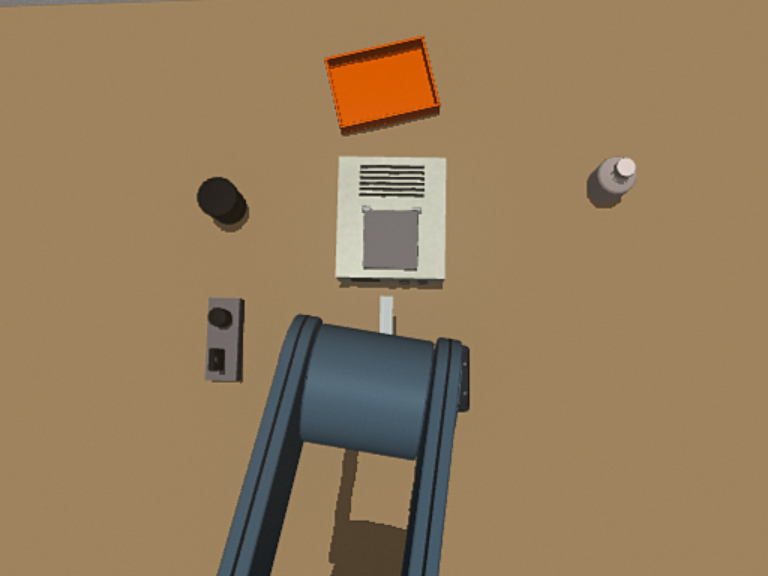

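Run:
```python
from h import *
w=load("pics/w3.npz"); p=(w["p"],w["q"]); M=rot(p[1]); print("tcp",p[0].round(1), "toolx",M[:,0].round(4))
for cam in ("t3","s3"):
    d=load("pics/%s.npz"%cam); Q=cloud(d); X=Q.reshape(-1,3); C=d["img"].reshape(-1,3).astype(int)
    ok=~np.isnan(X[:,0])
    bl=ok&(X[:,0]>470)&(X[:,0]<570)&(X[:,1]>-20)&(X[:,1]<50)&(X[:,2]>80)&(X[:,2]<150)&(C.min(1)>110)
    B=X[bl]; print(cam,bl.sum(),"blade",rect(B))
    A=np.c_[B[:,:2],np.ones(len(B))]; k=np.linalg.lstsq(A,B[:,2],rcond=None)[0]; print("slope x,y",k[:2].round(4),"z at tip",(np.array([B[:,0].max(),B[:,1].mean(),1])@k).round(1),"xmax",B[:,0].max().round(1),"zmean",B[:,2].mean().round(1))
    f=B[B[:,0]>B[:,0].max()-6]; print("tip centre",f.mean(0).round(1))
    u=ok&(X[:,0]>540)&(X[:,0]<770)&(X[:,1]>-90)&(X[:,1]<110)&(X[:,2]>55)&(X[:,2]<64); print("unit",rect(X[u]))
    c=ok&(X[:,0]>560)&(X[:,0]<720)&(X[:,1]>-60)&(X[:,1]<80)&(X[:,2]>66)&(X[:,2]<80)&(C.max(1)<140); print("cover",rect(X[c]), "min x",np.sort(X[c][:,0])[:5].round(1), np.median(X[c][:,2]))
    g=d["img"]
    A=np.c_[X[c][:,:2],np.ones(c.sum())]; k=np.linalg.lstsq(A,X[c][:,2],rcond=None)[0]; print("cover slope",k[:2].round(4))
    b=ok&(abs(X[:,2])<6)&(X[:,0]>350)&(X[:,0]<560)&(X[:,1]<150)&(X[:,1]>-250); A=np.c_[X[b][:,:2],np.ones(b.sum())]; print("bench plane",np.linalg.lstsq(A,X[b][:,2],rcond=None)[0].round(4))
```

```text
tcp [447.7  23.   93.7] toolx [ 0.9991 -0.0406  0.0153]
t3 217 blade (array([518.1,  19.8]), array([15.2, 45.5]), 88.52)
slope x,y [ 0.0185 -0.0073] z at tip 128.3 xmax 541.0 zmean 127.9
tip centre [538.3  19.8 128.4]
unit (array([659.1,  11.4]), array([150.1, 170.9]), 87.58)
cover (array([626.2,  13.8]), array([78.4, 81.3]), 86.36) min x [585.7 585.9 586.  586.1 586.1] 70.51566492594895
cover slope [-0.0056  0.0001]
bench plane [-0.0008 -0.0004 -0.0107]
s3 160 blade (array([510.9,  21.1]), array([15.9, 68.3]), 87.56)
slope x,y [ 0.0105 -0.0405] z at tip 129.7 xmax 545.3 zmean 129.3
tip centre [542.3  19.6 130. ]
unit (array([661.8,  11.6]), array([150. , 173.1]), 87.4)
cover (array([631.8,  13.8]), array([76.3, 86.8]), 88.1) min x [587.7 588.1 588.6 588.8 589. ] 72.13031644360694
cover slope [-0.0059 -0.0023]
bench plane [-8.0000e-04  4.0000e-04  1.7049e+00]
```

>>> {"fn": "step_arm", "kwargs": {
  "motion": [
    {"dx": 0.1,"dy": 0.2,"dz": -0.02,"rx": 0.0047,"ry": 0,"rz": 0.0097,"gripper": 1},
    {"dx": 0.1,"dy": 0.3,"dz": -0.02,"rx": 0,"ry": 0,"rz": 0,"gripper": 1},
    {"dx": 0,"dy": 0.2,"dz": 0,"rx": 0,"ry": 0,"rz": 0,"gripper": 1},
    {"dx": 0,"dy": 0.1,"dz": 0,"rx": 0,"ry": 0,"rz": 0,"gripper": 1},
    {"dx": 0,"dy": 0,"dz": 0,"rx": 0,"ry": 0,"rz": 0,"gripper": 1}
  ]
}}

```text
clock: 6.95
ee_pos: [464.7, 14.6, 32.0]
orientation: [-0.707, 0.707, -0.017, 0.018]
ft_force: [0.9, -0.0, -0.8]
width: 21.8
```

```bash
python3 to.py 467.5 19 32.3 -2.4
```

```text
pos [464.7  14.6  32. ] yaw -2.79 F [ 0.9 -0.  -0.8] w 21.8 t 6.95
d [ 0.034 -0.004  0.06 ] r [ 0.0001 -0.0043  0.0005] rows 0.10349476284824165
```

>>> {"fn": "step_arm", "kwargs": {
  "motion": [
    {"dx": 0.03,"dy": 0,"dz": 0.055,"rx": 0,"ry": -0.004,"rz": 0,"gripper": 1},
    {"dx": 0,"dy": 0,"dz": 0,"rx": 0,"ry": 0,"rz": 0,"gripper": 1},
    {"dx": 0,"dy": 0,"dz": 0,"rx": 0,"ry": 0,"rz": 0,"gripper": 1},
    {"dx": 0,"dy": 0,"dz": 0,"rx": 0,"ry": 0,"rz": 0,"gripper": 1},
    {"dx": 0,"dy": 0,"dz": 0,"rx": 0,"ry": 0,"rz": 0,"gripper": 1}
  ]
}}

```text
clock: 7.45
ee_pos: [468.9, 18.4, 34.3]
orientation: [-0.707, 0.707, -0.013, 0.017]
ft_force: [0.2, -0.5, -0.7]
width: 21.9
```

```bash
python3 to.py 467.5 19 32.3 -2.4
cat > blade.py <<'E'
from look import *
import sys
n=sys.argv[1]
p=pose(); M=rot(p[1]); t=p[0]; print("tcp",t.round(1),"toolx",M[:,0].round(4),"F",p[2]["ft_force"].round(1))
for cam,dx in (("top",0),("scene",0)):
    d,_=snap(cam,n+cam[0]); Q=cloud(d); X=Q.reshape(-1,3); C=d["img"].reshape(-1,3).astype(int)
    L=(X-t)@M
    ok=~np.isnan(X[:,0])&(L[:,0]>20)&(L[:,0]<115)&(abs(L[:,2])<14)&(abs(L[:,1]+32)<12)&(C.min(1)>100)
    B=L[ok]
    if ok.sum()<20: print(cam,"few",ok.sum()); continue
    A=np.c_[B[:,0],B[:,2],np.ones(len(B))]; k=np.linalg.lstsq(A,B[:,1],rcond=None)[0]
    print(cam,ok.sum(),"tip dx",B[:,0].max().round(1),"top y(local) at tip",(k[0]*97+k[2]).round(1),"slope",k[0].round(3),"lat",B[:,2].mean().round(1),"world z",X[ok][:,2].mean().round(1))
E
python3 blade.py b4
```

```text
pos [468.9  18.4  34.3] yaw -2.42 F [ 0.2 -0.5 -0.7] w 21.9 t 7.45
d [-0.019  0.027  0.007] r [ 0.0005 -0.0002  0.0029] rows 0.05035596545797772
tcp [468.9  18.4  34.3] toolx [ 0.9991 -0.0422  0.0045] F [ 0.2 -0.5 -0.7]
top 159 tip dx 113.9 top y(local) at tip -28.9 slope 0.262 lat -0.2 world z 65.0
scene 176 tip dx 111.2 top y(local) at tip -32.8 slope 0.046 lat 0.5 world z 68.8
```

View pics/b4s.png

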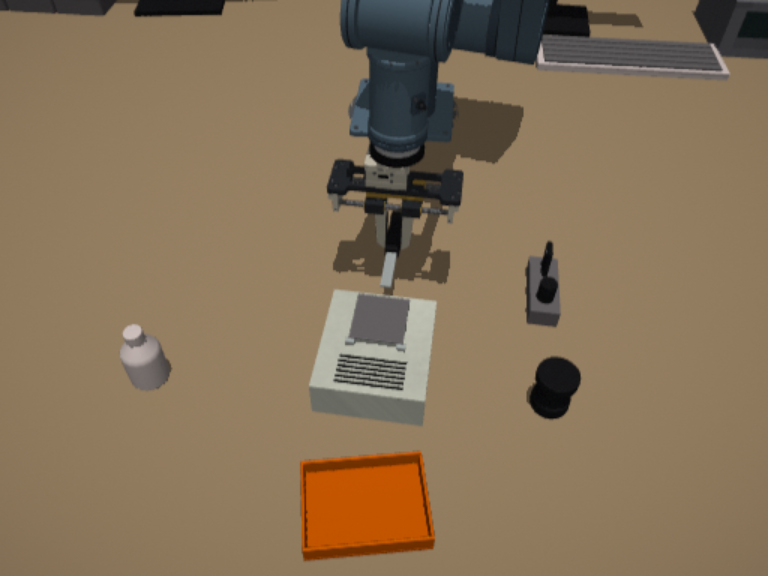

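>>> {"fn": "step_arm", "kwargs": {
  "motion": [
    {"dx": 0,"dy": 0.03,"dz": 0,"rx": 0.0005,"ry": 0,"rz": 0.003,"gripper": 1},
    {"dx": 0.03,"dy": 0,"dz": 0,"rx": 0,"ry": 0,"rz": 0,"gripper": 1},
    {"dx": 0.03,"dy": 0,"dz": 0,"rx": 0,"ry": 0,"rz": 0,"gripper": 1},
    {"dx": 0.03,"dy": 0,"dz": 0,"rx": 0,"ry": 0,"rz": 0,"gripper": 1},
    {"dx": 0,"dy": 0,"dz": 0,"rx": 0,"ry": 0,"rz": 0,"gripper": 1}
  ]
}}

```text
clock: 8.05
ee_pos: [476.3, 18.0, 31.8]
orientation: [0.707, -0.707, 0.015, -0.015]
ft_force: [0.4, -0.8, -0.4]
width: 21.5
```

```bash
python3 to.py 500 17 32 -2.4
```

```text
pos [476.3  18.   31.8] yaw -2.43 F [ 0.4 -0.8 -0.4] w 21.5 t 8.05
d [ 0.316 -0.003 -0.   ] r [-0.     -0.0003 -0.0004] rows 0.4741370285253819
```

>>> {"fn": "step_arm", "kwargs": {
  "motion": [
    {"dx": 0.07,"dy": -0.008,"dz": 0,"rx": 0,"ry": 0,"rz": 0,"gripper": 1},
    {"dx": 0.07,"dy": 0,"dz": 0,"rx": 0,"ry": 0,"rz": 0,"gripper": 1},
    {"dx": 0.07,"dy": 0,"dz": 0,"rx": 0,"ry": 0,"rz": 0,"gripper": 1},
    {"dx": 0.07,"dy": 0,"dz": 0,"rx": 0,"ry": 0,"rz": 0,"gripper": 1},
    {"dx": 0.02,"dy": 0,"dz": 0,"rx": 0,"ry": 0,"rz": 0,"gripper": 1}
  ]
}}

```text
clock: 8.55
ee_pos: [501.1, 16.9, 32.4]
orientation: [0.707, -0.707, 0.015, -0.015]
ft_force: [-0.1, 0.5, 0.3]
width: 21.7
```

```bash
python3 to.py 500 17 32.5 -2.4; python3 -c "
from look import *
for c in ('top','scene'):
    d,_=snap(c,'i5'+c[0])
    a=d['img'][:,:,::-1]; a=a[120:230,190:330] if c=='scene' else a[120:230,190:330]
    cv2.imwrite('pics/i5c%s.png'%c[0],cv2.resize(a,None,fx=5,fy=5,interpolation=cv2.INTER_CUBIC))
"
```

```text
pos [501.1  16.9  32.4] yaw -2.43 F [-0.1  0.5  0.3] w 21.7 t 8.55
d [-0.015 -0.001  0.   ] r [-0.     -0.0003 -0.0001] rows 0.021801141555457815
```

View pics/i5ct.png

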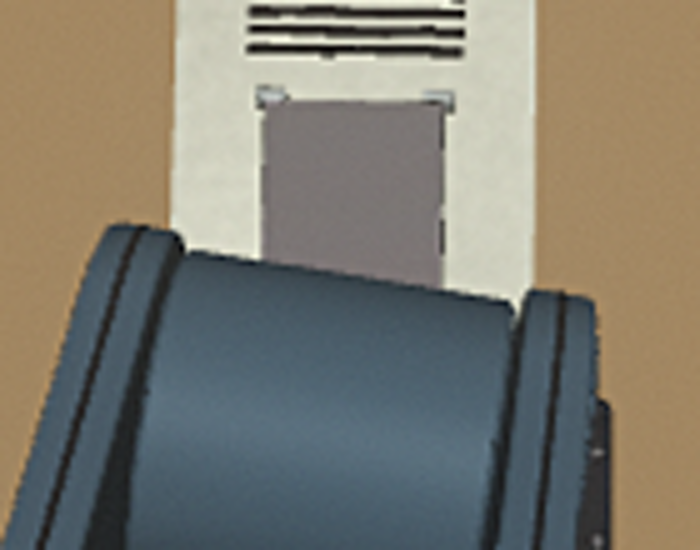

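View pics/i5cs.png

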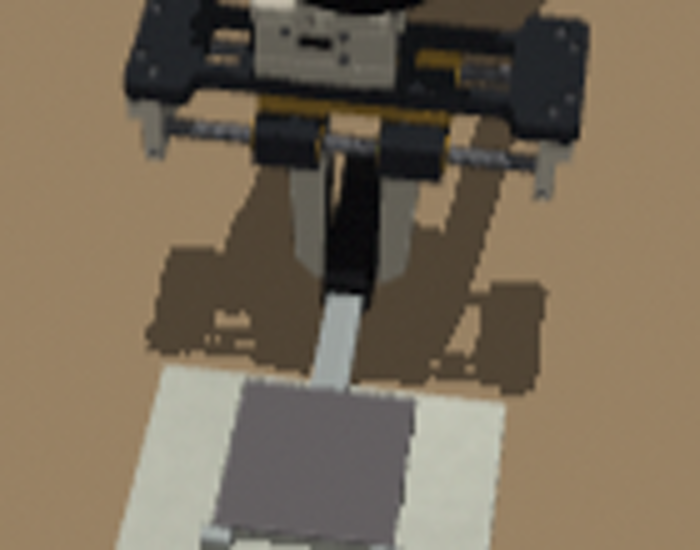

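>>> {"fn": "step_arm", "kwargs": {
  "motion": [
    {"dx": 0.013,"dy": -0.1,"dz": 0,"rx": 0,"ry": 0,"rz": 0,"gripper": 1},
    {"dx": 0.01,"dy": -0.1,"dz": 0,"rx": 0,"ry": 0,"rz": 0,"gripper": 1},
    {"dx": 0.03,"dy": -0.14,"dz": 0,"rx": 0,"ry": 0,"rz": 0,"gripper": 1},
    {"dx": 0.055,"dy": -0.14,"dz": 0,"rx": 0,"ry": 0,"rz": 0,"gripper": 1},
    {"dx": 0.09,"dy": -0.13,"dz": 0,"rx": 0,"ry": 0,"rz": 0,"gripper": 1}
  ]
}}

```text
clock: 9.15
ee_pos: [512.7, 16.9, 80.2]
orientation: [0.707, -0.707, 0.017, -0.013]
ft_force: [-0.4, -0.2, -1.6]
width: 21.6
```

```bash
python3 to.py 500 17 32.5 -2.4; python3 -c "
from look import *
for c in ('scene',):
    d,_=snap(c,'i6'+c[0])
    a=d['img'][:,:,::-1]; a=a[100:260,180:340]
    cv2.imwrite('pics/i6c%s.png'%c[0],cv2.resize(a,None,fx=3.7,fy=3.7,interpolation=cv2.INTER_CUBIC))
"
```

```text
pos [512.7  16.9  80.2] yaw -2.43 F [-0.4 -0.2 -1.6] w 21.6 t 9.15
d [-0.165  0.637 -0.006] r [-0.0005 -0.0003 -0.0042] rows 0.98739335352802
```

View pics/i6cs.png

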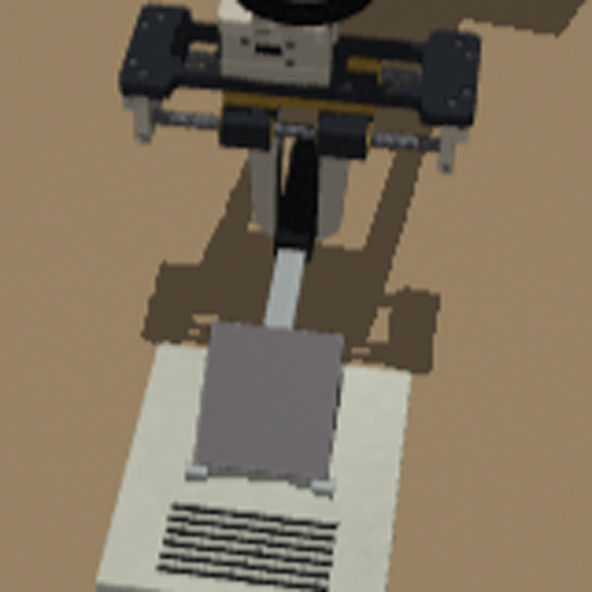

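>>> {"fn": "step_arm", "kwargs": {
  "motion": [
    {"dx": 0.15,"dy": -0.09,"dz": 0,"rx": 0,"ry": 0,"rz": -0.004,"gripper": 1},
    {"dx": 0.13,"dy": -0.09,"dz": 0,"rx": 0,"ry": 0,"rz": 0,"gripper": 1},
    {"dx": 0.14,"dy": -0.07,"dz": 0,"rx": 0,"ry": 0,"rz": 0,"gripper": 1},
    {"dx": 0.15,"dy": -0.03,"dz": 0,"rx": 0,"ry": 0,"rz": 0,"gripper": 1},
    {"dx": 0.15,"dy": 0,"dz": 0,"rx": 0,"ry": 0,"rz": 0,"gripper": 1}
  ]
}}

```text
clock: 9.7
ee_pos: [568.5, 14.6, 107.4]
orientation: [-0.707, 0.707, -0.014, 0.016]
ft_force: [-1.0, 0.0, -0.9]
width: 21.9
```

```bash
python3 to.py 500 17 32.5 -2.4; python3 -c "
from look import *
for c in ('scene',):
    d,_=snap(c,'i7'+c[0])
    a=d['img'][:,:,::-1]; a=a[100:260,180:340]
    cv2.imwrite('pics/i7c%s.png'%c[0],cv2.resize(a,None,fx=3.7,fy=3.7,interpolation=cv2.INTER_CUBIC))
"
```

```text
pos [568.5  14.6 107.4] yaw -2.41 F [-1.   0.  -0.9] w 21.9 t 9.7
d [-0.918  0.995 -0.006] r [ 0.     -0.0001  0.0023] rows 2.029965162705062
```

View pics/i7cs.png

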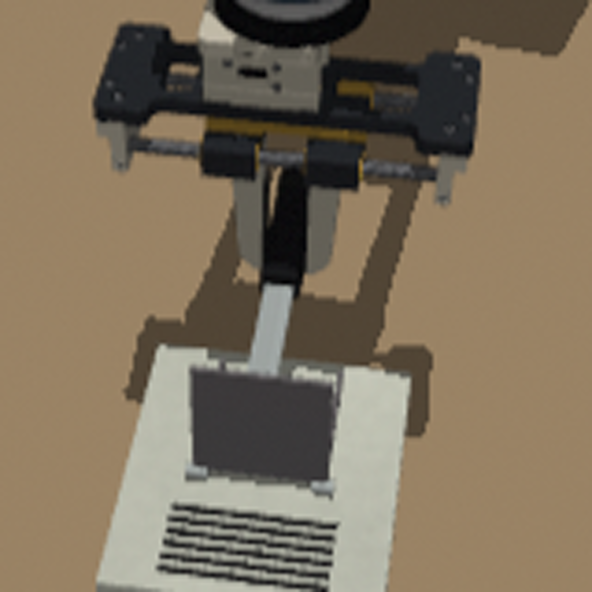

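>>> {"fn": "step_arm", "kwargs": {
  "motion": [
    {"dx": 0.1,"dy": 0.01,"dz": 0,"rx": 0,"ry": 0,"rz": 0,"gripper": 1},
    {"dx": 0.1,"dy": 0.02,"dz": 0,"rx": 0,"ry": 0,"rz": 0,"gripper": 1},
    {"dx": 0.08,"dy": 0.02,"dz": 0,"rx": 0,"ry": 0,"rz": 0,"gripper": 1},
    {"dx": 0.03,"dy": 0.01,"dz": 0,"rx": 0,"ry": 0,"rz": 0,"gripper": 1},
    {"dx": 0,"dy": 0,"dz": 0,"rx": 0,"ry": 0,"rz": 0,"gripper": 1}
  ]
}}

```text
clock: 10.25
ee_pos: [594.0, 13.4, 102.1]
orientation: [0.707, -0.707, 0.014, -0.016]
ft_force: [-2.8, 0.6, 1.8]
width: 21.9
```

```bash
python3 to.py 500 17 32.5 -2.4; python3 -c "
from look import *
for c in ('scene',):
    d,_=snap(c,'i8'+c[0])
    a=d['img'][:,:,::-1]; a=a[100:260,180:340]
    cv2.imwrite('pics/i8c%s.png'%c[0],cv2.resize(a,None,fx=3.7,fy=3.7,interpolation=cv2.INTER_CUBIC))
    Q=cloud(d);X=Q.reshape(-1,3);m=(X[:,0]>640)&(X[:,0]<740)&(abs(X[:,1]-10)<30)&(X[:,2]>85)&(X[:,2]<160);Y=X[m]
    A=np.c_[Y[:,2],np.ones(len(Y))]; print('cover x vs z slope',np.linalg.lstsq(A,Y[:,0],rcond=None)[0],'n',m.sum(),Y[:,2].max())
"
```

```text
pos [594.   13.4 102.1] yaw -2.41 F [-2.8  0.6  1.8] w 21.9 t 10.25
d [-1.257  0.925 -0.005] r [-0.0001 -0.0001  0.0014] rows 2.339688067481325
cover x vs z slope [-2.75985285e-02  6.84205114e+02] n 538 146.87895294088173
```

View pics/i8cs.png

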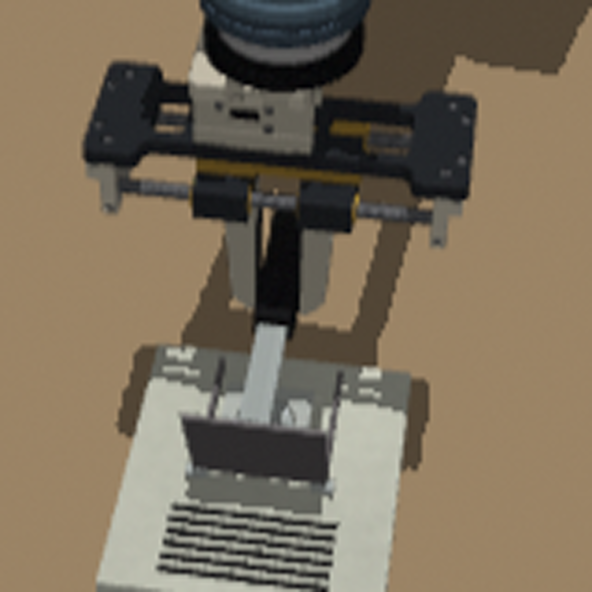

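>>> {"fn": "step_arm", "kwargs": {
  "motion": [
    {"dx": -0.3,"dy": 0,"dz": 0,"rx": 0,"ry": 0,"rz": 0,"gripper": 1},
    {"dx": -0.6,"dy": 0,"dz": 0,"rx": 0,"ry": 0,"rz": 0,"gripper": 1},
    {"dx": -0.6,"dy": 0,"dz": 0,"rx": 0,"ry": 0,"rz": 0,"gripper": 1},
    {"dx": -0.1,"dy": 0,"dz": -0.6,"rx": 0,"ry": 0,"rz": 0,"gripper": 1},
    {"dx": -0.1,"dy": 0,"dz": -0.6,"rx": 0,"ry": 0,"rz": 0,"gripper": 1}
  ]
}}

```text
clock: 10.8
ee_pos: [461.4, -67.8, 101.0]
orientation: [0.707, -0.707, 0.009, -0.015]
ft_force: [1.5, -0.1, -0.6]
width: 22.1
```

>>> {"fn": "step_arm", "kwargs": {
  "motion": [
    {"dx": 0,"dy": 0,"dz": -0.6,"rx": 0,"ry": 0,"rz": 0,"gripper": 1},
    {"dx": 0,"dy": 0.2,"dz": -0.6,"rx": 0,"ry": 0,"rz": 0,"gripper": 1},
    {"dx": 0,"dy": 0.2,"dz": -0.6,"rx": 0,"ry": 0,"rz": 0,"gripper": 1},
    {"dx": 0,"dy": 0.2,"dz": -0.6,"rx": 0,"ry": 0,"rz": 0,"gripper": 1},
    {"dx": 0,"dy": 0.2,"dz": 0,"rx": 0,"ry": 0,"rz": 0,"gripper": 1}
  ]
}}

```text
clock: 11.3
ee_pos: [458.6, -262.0, 44.5]
orientation: [-0.703, 0.711, -0.004, 0.021]
ft_force: [1.0, 1.1, -1.0]
width: 21.6
```

```bash
python3 to.py 462 -268 -10 -3; python3 -c "
from look import *
d,_=snap('scene','s9')"
```

```text
pos [ 458.6 -262.    44.5] yaw -2.02 F [ 1.   1.1 -1. ] w 21.6 t 11.3
d [ 0.03   0.729 -0.071] r [0.0064 0.0108 0.016 ] rows 1.098370431209529
```

View pics/s9.png

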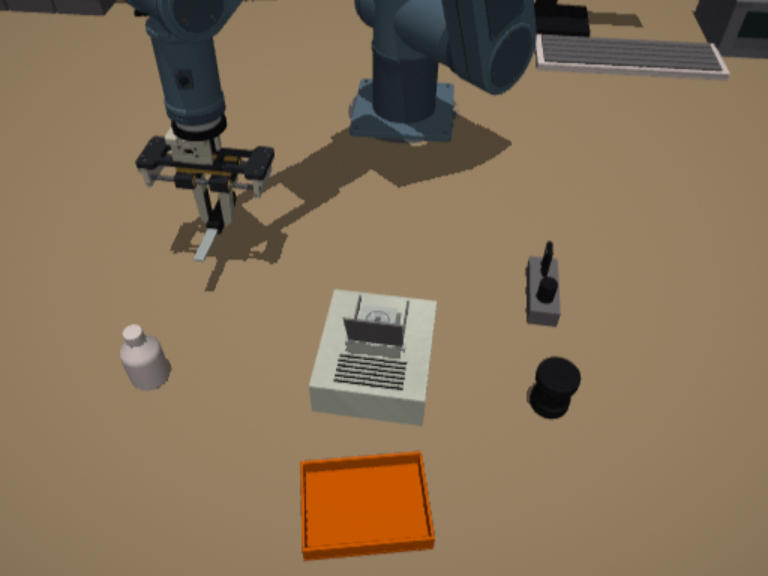

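>>> {"fn": "step_arm", "kwargs": {
  "motion": [
    {"dx": 0.03,"dy": 0.3,"dz": 0,"rx": 0.0064,"ry": 0,"rz": 0.016,"gripper": 1},
    {"dx": 0,"dy": 0.25,"dz": 0,"rx": 0,"ry": 0,"rz": 0,"gripper": 1},
    {"dx": 0,"dy": 0.15,"dz": 0,"rx": 0,"ry": 0,"rz": 0,"gripper": 1},
    {"dx": 0,"dy": 0.05,"dz": 0,"rx": 0,"ry": 0,"rz": 0,"gripper": 1},
    {"dx": 0,"dy": 0,"dz": 0,"rx": 0,"ry": 0,"rz": 0,"gripper": 1}
  ]
}}

```text
clock: 11.85
ee_pos: [460.0, -257.6, -15.2]
orientation: [0.709, -0.705, 0.014, -0.012]
ft_force: [-0.3, 0.1, -0.3]
width: 21.4
```

```bash
python3 to.py 462 -268 -21.5 -3; python3 -c "
from look import *
d,_=snap('top','t9')"
```

```text
pos [ 460.  -257.6  -15.2] yaw -2.07 F [-0.3  0.1 -0.3] w 21.4 t 11.85
d [ 0.032  0.084 -0.138] r [-0.0029  0.0103 -0.0021] rows 0.24683145346791754
```

View pics/t9.png

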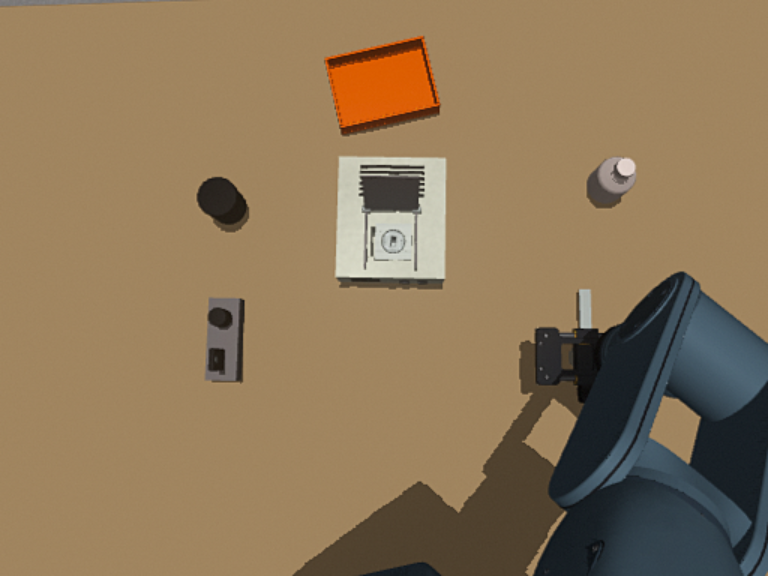

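>>> {"fn": "step_arm", "kwargs": {
  "motion": [
    {"dx": 0,"dy": 0.05,"dz": 0,"rx": -0.003,"ry": 0,"rz": -0.002,"gripper": 1},
    {"dx": 0,"dy": 0.03,"dz": 0,"rx": 0,"ry": 0,"rz": 0,"gripper": 1},
    {"dx": 0,"dy": 0,"dz": 0,"rx": 0,"ry": 0,"rz": 0,"gripper": 0.2},
    {"dx": 0,"dy": 0,"dz": 0,"rx": 0,"ry": 0,"rz": 0,"gripper": 0.2},
    {"dx": 0,"dy": 0,"dz": 0,"rx": 0,"ry": 0,"rz": 0,"gripper": 0.2}
  ]
}}

```text
clock: 12.4
ee_pos: [462.1, -258.6, -18.2]
orientation: [-0.705, 0.709, -0.011, 0.014]
ft_force: [0.4, -0.1, -0.3]
width: 36.3
```

```bash
python3 to.py 462 -268 -21.5 -3
```

```text
pos [ 462.1 -258.6  -18.2] yaw -2.01 F [ 0.4 -0.1 -0.3] w 36.3 t 12.4
d [ 0.002  0.045 -0.125] r [0.0028 0.011  0.0034] rows 0.1989233135034416
```

>>> {"fn": "step_arm", "kwargs": {
  "motion": [
    {"dx": 0,"dy": -0.3,"dz": 0,"rx": 0,"ry": 0,"rz": 0,"gripper": 0},
    {"dx": 0,"dy": -0.6,"dz": 0,"rx": 0,"ry": 0,"rz": 0,"gripper": -0.2},
    {"dx": 0,"dy": -0.6,"dz": 0.1,"rx": 0.003,"ry": 0.005,"rz": 0.003,"gripper": -0.2},
    {"dx": 0,"dy": -0.2,"dz": 0.6,"rx": 0,"ry": 0,"rz": 0,"gripper": -0.2},
    {"dx": 0,"dy": 0,"dz": 0.65,"rx": 0,"ry": 0,"rz": 0,"gripper": -0.2}
  ]
}}

```text
clock: 12.9
ee_pos: [467.0, -160.4, 114.5]
orientation: [-0.707, 0.707, -0.018, 0.019]
ft_force: [0.7, 0.3, -0.8]
width: 55.5
```

```bash
python3 to.py 470 254 130 -2.5; python3 -c "
from look import *
d,_=snap('top','t10')
cv2.imwrite('pics/t10c.png',cv2.resize(d['img'][:,:,::-1][100:280,200:440],None,fx=3,fy=3,interpolation=cv2.INTER_CUBIC))"
```

```text
pos [ 467.  -160.4  114.5] yaw -2.96 F [ 0.7  0.3 -0.8] w 55.5 t 12.9
d [-0.245 -0.209  5.52 ] r [ 0.0002 -0.0051  0.0013] rows 8.289740103357026
```

View pics/t10c.png

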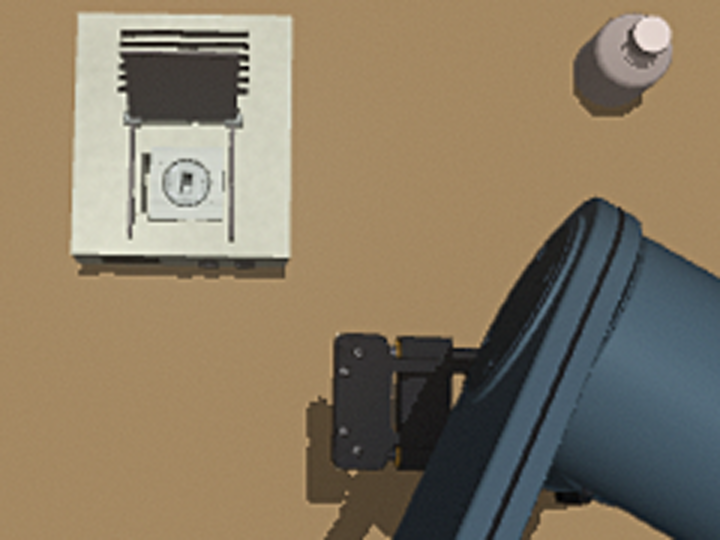

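>>> {"fn": "step_arm", "kwargs": {
  "motion": [
    {"dx": 0.4,"dy": 0.05,"dz": 0.485,"rx": 0,"ry": -0.003,"rz": 0,"gripper": -0.4},
    {"dx": 0.4,"dy": 0.05,"dz": 0.485,"rx": 0,"ry": 0,"rz": 0,"gripper": -0.4},
    {"dx": 0.4,"dy": 0.1,"dz": 0.485,"rx": 0,"ry": 0,"rz": 0,"gripper": -0.4},
    {"dx": 0.4,"dy": 0.15,"dz": 0.485,"rx": 0,"ry": 0,"rz": 0,"gripper": -0.4},
    {"dx": 0.35,"dy": 0.1,"dz": 0.45,"rx": 0,"ry": 0,"rz": 0,"gripper": -0.4}
  ]
}}

```text
clock: 13.45
ee_pos: [622.5, 21.0, 84.0]
orientation: [0.707, -0.707, 0.015, -0.019]
ft_force: [-0.6, -1.3, -0.1]
width: 65.4
```

```bash
python3 to.py 625 13 80 -2.4; python3 -c "
from look import *
d,_=snap('wrist','w11')"
```

```text
pos [622.5  21.   84. ] yaw -2.74 F [-0.6 -1.3 -0.1] w 65.4 t 13.45
d [ 0.038  0.053 -0.105] r [-0.0006 -0.0038  0.0042] rows 0.185088190468683
```

View pics/w11.png

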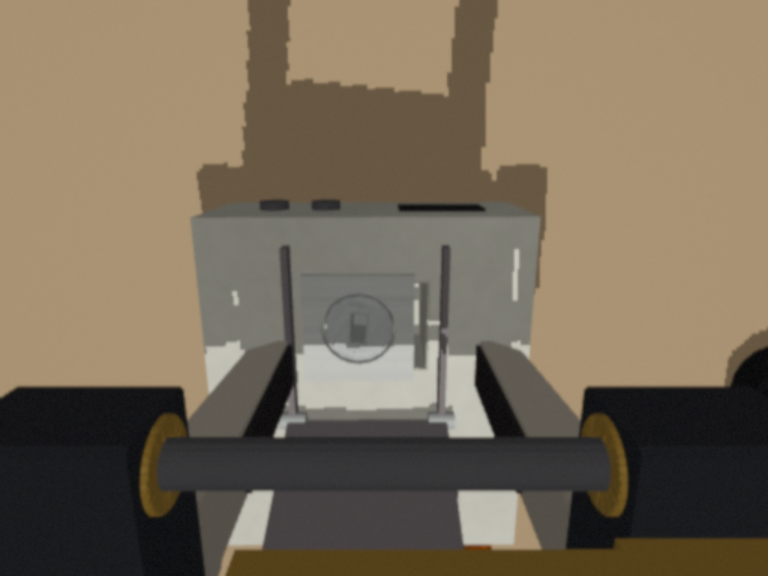

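Run:
```python
from h import *
d=load("pics/w11.npz"); a=d["img"][165:265,180:310,::-1]
g=cv2.resize(a,None,fx=6,fy=6,interpolation=cv2.INTER_CUBIC); g=cv2.convertScaleAbs(g,alpha=1.6,beta=-40)
cv2.imwrite("pics/w11c.png",g)
p=(d["p"],d["q"]); Q=cloud(d,p)
for u,v in [(239,219),(225,200),(255,235),(239,210)]: print(u,v,Q[v,u].round(1))
```

```text
239 219 [633.7   7.3  44.2]
225 200 [613.7  -0.   61. ]
255 235 [639.8  18.8  61.1]
239 210 [629.1   7.3  37.5]
```

View pics/w11c.png

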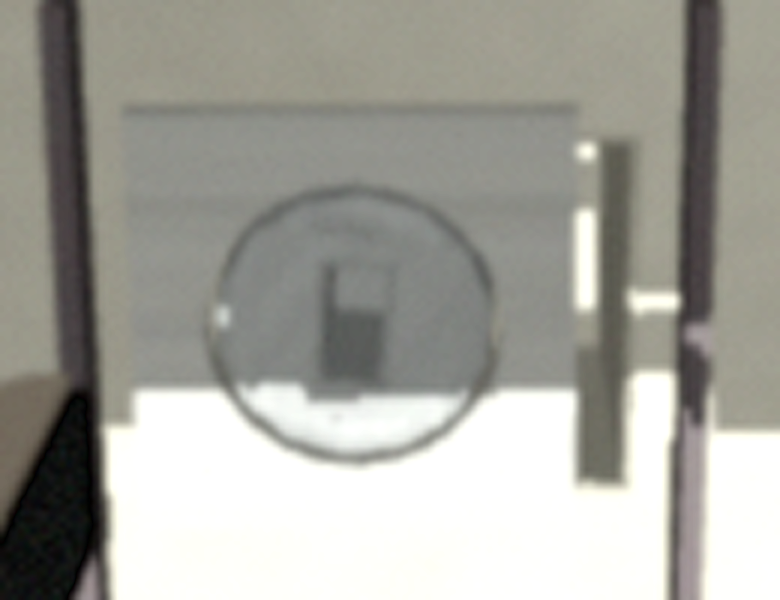

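Run:
```python
from h import *
d=load("pics/w11.npz"); p=(d["p"],d["q"]); Q=cloud(d,p)
# plate plane height by wrist depth
L=Q[198:230,200:270].reshape(-1,3); m=(L[:,2]>58)&(L[:,2]<64); print("plate z",np.median(L[m][:,2]))
b=Q[175:185,215:265].reshape(-1,3); print("box top z",np.nanmedian(b[:,2]))
yaw=np.radians(-2.4); c,s=np.cos(yaw),np.sin(yaw)
O=np.array([625,13]); S=10; n=36
zz=np.median(L[m][:,2])
gx,gy=np.meshgrid(np.arange(-n*S,n*S)/S,np.arange(-n*S,n*S)/S) # gx: col = -unit y ; row = -unit x
ux=-gy; uy=-gx
W=np.stack([O[0]+c*ux-s*uy,O[1]+s*ux+c*uy,np.full_like(ux,zz)],-1).reshape(-1,3)
uv=proj(d,W,p).astype(np.float32).reshape(gx.shape+(2,))
r=cv2.remap(d["img"],uv[...,0],uv[...,1],cv2.INTER_CUBIC)[:,:,::-1]
r=cv2.convertScaleAbs(r,alpha=1.6,beta=-40)
for k in range(-30,31,10):
    cv2.line(r,((k+n)*S,0),((k+n)*S,8),(0,0,255),2); cv2.line(r,(0,(k+n)*S),(8,(k+n)*S),(0,0,255),2)
cv2.imwrite("pics/rect11.png",r[::1,::1][0:700,0:720] if r.shape[0]>700 else r); print(r.shape)
cv2.imwrite("pics/rect11.png",cv2.resize(r,(600,600),interpolation=cv2.INTER_AREA))
```

```text
plate z 62.592053952342255
box top z 59.93983196257484
(720, 720, 3)
```

View pics/rect11.png

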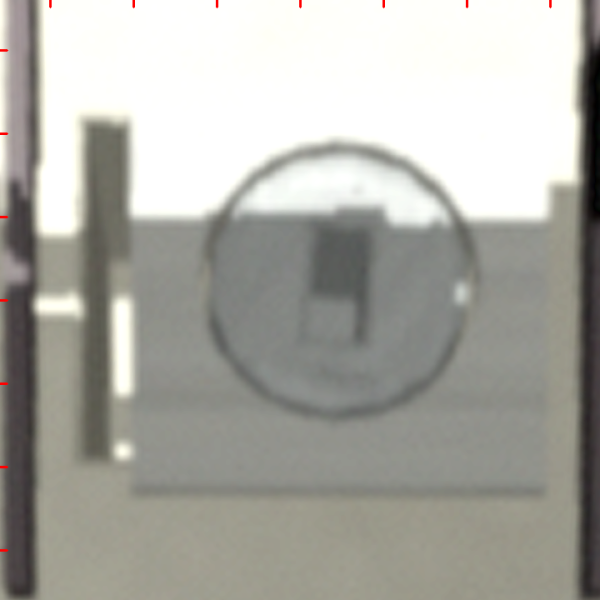

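>>> {"fn": "step_arm", "kwargs": {
  "motion": [
    {"dx": -0.3,"dy": -0.3,"dz": 0.4,"rx": 0,"ry": 0,"rz": 0,"gripper": -0.4},
    {"dx": -0.36,"dy": -0.2,"dz": 0.5,"rx": 0,"ry": 0,"rz": 0,"gripper": -0.4},
    {"dx": -0.38,"dy": -0.1,"dz": 0.52,"rx": 0,"ry": 0,"rz": 0,"gripper": -0.4},
    {"dx": -0.38,"dy": 0,"dz": 0.52,"rx": 0,"ry": 0,"rz": 0,"gripper": -0.4},
    {"dx": -0.38,"dy": 0,"dz": 0.52,"rx": 0,"ry": 0,"rz": 0,"gripper": -0.4}
  ]
}}

```text
clock: 14.0
ee_pos: [499.4, 218.9, 125.9]
orientation: [0.708, -0.705, 0.014, -0.02]
ft_force: [-0.3, 0.7, 0.3]
width: 65.2
```

```bash
python3 to.py 470 254 125 -2.5
```

```text
pos [499.4 218.9 125.9] yaw -2.81 F [-0.3  0.7  0.3] w 65.2 t 14.0
d [-0.415  0.01   0.448] r [-0.0027 -0.0034  0.005 ] rows 0.9152537474105978
```

>>> {"fn": "step_arm", "kwargs": {
  "motion": [
    {"dx": -0.25,"dy": 0,"dz": 0.25,"rx": -0.003,"ry": -0.003,"rz": 0.005,"gripper": -0.4},
    {"dx": -0.17,"dy": 0.2,"dz": 0.17,"rx": 0,"ry": 0,"rz": 0,"gripper": -0.4},
    {"dx": 0,"dy": 0.1,"dz": 0,"rx": 0,"ry": 0,"rz": 0,"gripper": -0.4},
    {"dx": 0,"dy": 0,"dz": 0,"rx": 0,"ry": 0,"rz": 0,"gripper": -0.4},
    {"dx": 0,"dy": 0,"dz": 0,"rx": 0,"ry": 0,"rz": 0,"gripper": -0.4}
  ]
}}

```text
clock: 14.5
ee_pos: [464.5, 256.5, 103.9]
orientation: [0.707, -0.707, 0.013, -0.013]
ft_force: [0.6, -0.7, -0.6]
width: 65.3
```

```bash
python3 to.py 470 254 90 -2.5
python3 - <<'E'
from look import *
d,p=snap("wrist","w12"); Q=cloud(d,p); X=Q.reshape(-1,3)
ok=~np.isnan(X[:,0]); M=rot(p[1])
def m(x0,x1,y0,y1,z0,z1): return ok&(X[:,0]>x0)&(X[:,0]<x1)&(X[:,1]>y0)&(X[:,1]<y1)&(X[:,2]>z0)&(X[:,2]<z1)
r=m(420,590,200,310,25,34); print("rack",rect(X[r]),r.sum(),np.median(X[r][:,2]))
f=m(440,500,225,280,74,84); print("bow top",rect(X[f]),f.sum(),X[f].mean(0).round(1))
f=m(440,500,225,280,40,84); print("bow",rect(X[f]),f.sum(),X[f].mean(0).round(1))
E
```

```text
pos [464.5 256.5 103.9] yaw -2.04 F [ 0.6 -0.7 -0.6] w 65.3 t 14.5
d [ 0.074  0.185 -0.031] r [-0.0004  0.0051  0.0001] rows 0.30240134528152035
rack (array([499.4, 252.6]), array([ 44.1, 114. ]), 87.48) 4785 29.66495196875624
bow top (array([471.4, 253.8]), array([ 7.7, 30.1]), 88.09) 502 [470.6 253.9  79.2]
bow (array([471.4, 253.9]), array([ 7.9, 30. ]), 87.37) 631 [467.9 254.   74.8]
```

View pics/w12.png

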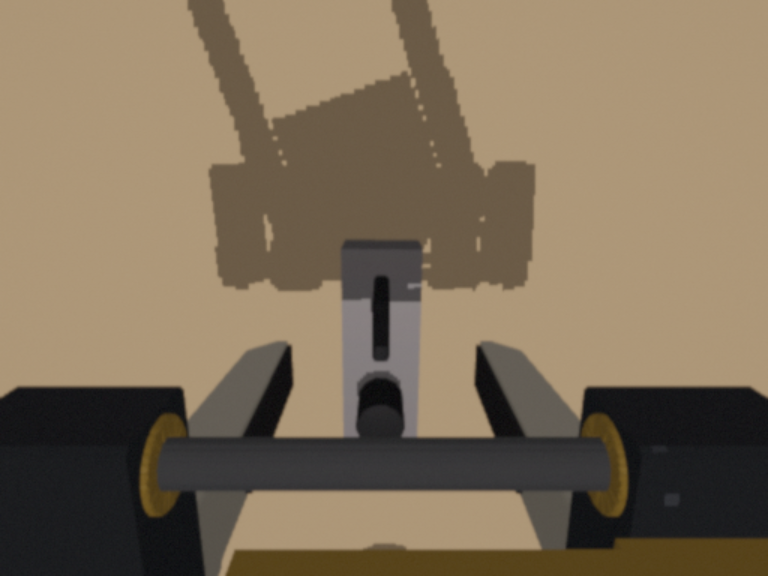

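>>> {"fn": "step_arm", "kwargs": {
  "motion": [
    {"dx": 0.087,"dy": 0.15,"dz": -0.03,"rx": 0,"ry": 0.005,"rz": 0,"gripper": -0.4},
    {"dx": 0,"dy": 0.4,"dz": 0,"rx": 0,"ry": 0,"rz": 0,"gripper": -0.4},
    {"dx": 0,"dy": 0.3,"dz": 0,"rx": 0,"ry": 0,"rz": 0,"gripper": -0.4},
    {"dx": 0,"dy": 0.15,"dz": 0,"rx": 0,"ry": 0,"rz": 0,"gripper": -0.3},
    {"dx": 0,"dy": 0.1,"dz": 0,"rx": 0,"ry": 0,"rz": 0,"gripper": -0.2}
  ]
}}

```text
clock: 15.05
ee_pos: [479.6, 250.3, 19.7]
orientation: [0.708, -0.706, 0.015, -0.022]
ft_force: [0.9, 0.1, 0.6]
width: 57.4
```

```bash
python3 to.py 471 253.9 19 -2.5
```

```text
pos [479.6 250.3  19.7] yaw -2.98 F [0.9 0.1 0.6] w 57.4 t 15.05
d [-0.117  0.008  0.043] r [-0.0015 -0.0054  0.0055] rows 0.18723736874767258
```

>>> {"fn": "step_arm", "kwargs": {
  "motion": [
    {"dx": -0.117,"dy": 0.005,"dz": 0.043,"rx": -0.0015,"ry": -0.005,"rz": 0.0055,"gripper": -0.2},
    {"dx": 0,"dy": 0,"dz": 0,"rx": 0,"ry": 0,"rz": 0,"gripper": 0},
    {"dx": 0,"dy": 0,"dz": 0,"rx": 0,"ry": 0,"rz": 0,"gripper": 0.3},
    {"dx": 0,"dy": 0,"dz": 0,"rx": 0,"ry": 0,"rz": 0,"gripper": 0.5},
    {"dx": 0,"dy": 0,"dz": 0,"rx": 0,"ry": 0,"rz": 0,"gripper": 0.5}
  ]
}}

```text
clock: 15.55
ee_pos: [472.0, 254.2, 20.5]
orientation: [0.707, -0.707, 0.015, -0.016]
ft_force: [0.7, -0.5, -0.3]
width: 28.0
```

```bash
python3 to.py 471 253.9 19 -2.5
```

```text
pos [472.  254.2  20.5] yaw -2.54 F [ 0.7 -0.5 -0.3] w 28.0 t 15.55
d [-0.013  0.02  -0.004] r [-0.0002 -0.0004  0.0009] rows 0.03625552550679351
```

Aligned within 1 mm. Closing on the bow.

>>> {"fn": "step_arm", "kwargs": {
  "motion": [
    {"dx": -0.01,"dy": 0.015,"dz": 0,"rx": 0,"ry": 0,"rz": 0,"gripper": 1},
    {"dx": 0,"dy": 0,"dz": 0,"rx": 0,"ry": 0,"rz": 0,"gripper": 1},
    {"dx": 0,"dy": 0,"dz": 0,"rx": 0,"ry": 0,"rz": 0,"gripper": 1},
    {"dx": 0,"dy": 0,"dz": 0,"rx": 0,"ry": 0,"rz": 0,"gripper": 1},
    {"dx": 0,"dy": 0,"dz": 0,"rx": 0,"ry": 0,"rz": 0,"gripper": 1}
  ]
}}

```text
clock: 16.05
ee_pos: [471.8, 254.5, 20.3]
orientation: [0.707, -0.707, 0.014, -0.017]
ft_force: [0.2, -0.6, -0.0]
width: 7.3
```

```bash
python3 to.py 471 253.9 60 -2.5
```

```text
pos [471.8 254.5  20.3] yaw -2.52 F [ 0.2 -0.6 -0. ] w 7.3 t 16.05
d [-0.008 -0.529 -0.008] r [-0.0007 -0.0002  0.0022] rows 0.7934081054847774
```

>>> {"fn": "step_arm", "kwargs": {
  "motion": [
    {"dx": 0,"dy": -0.15,"dz": 0,"rx": 0,"ry": 0,"rz": 0,"gripper": 1},
    {"dx": 0,"dy": -0.2,"dz": 0,"rx": 0,"ry": 0,"rz": 0,"gripper": 1},
    {"dx": 0,"dy": -0.3,"dz": 0,"rx": 0,"ry": 0,"rz": 0,"gripper": 1},
    {"dx": 0,"dy": -0.4,"dz": 0,"rx": 0,"ry": 0,"rz": 0,"gripper": 1},
    {"dx": 0,"dy": -0.15,"dz": 0,"rx": 0,"ry": 0,"rz": 0,"gripper": 1}
  ]
}}

```text
clock: 16.55
ee_pos: [470.4, 253.8, 113.7]
orientation: [-0.707, 0.707, -0.016, 0.016]
ft_force: [0.1, -0.9, -0.8]
width: 7.6
```

```bash
python3 to.py 620 30 105 -7.5; python3 -c "
from look import *
d,_=snap('wrist','w13'); d,_=snap('scene','s13')"
```

```text
pos [470.4 253.8 113.7] yaw -2.54 F [ 0.1 -0.9 -0.8] w 7.6 t 16.55
d [ 2.125  0.116 -2.893] r [ 0.0003  0.0551 -0.0002] rows 5.385077266632806
```

View pics/w13.png

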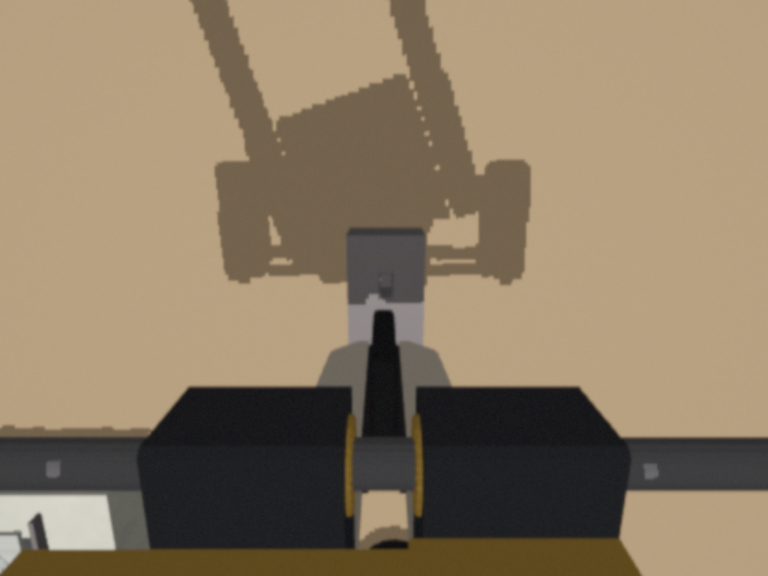

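View pics/s13.png

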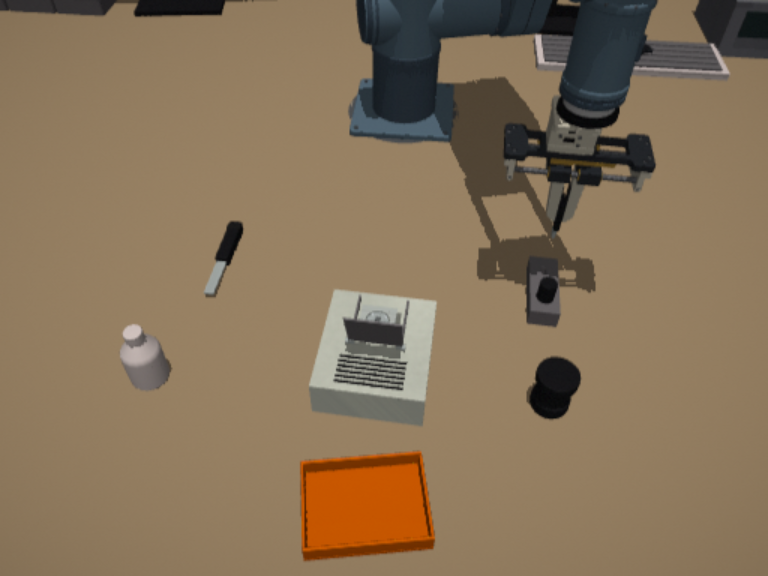

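>>> {"fn": "step_arm", "kwargs": {
  "motion": [
    {"dx": 0.37,"dy": 0,"dz": -0.53,"rx": 0,"ry": 0,"rz": 0,"gripper": 1},
    {"dx": 0.37,"dy": 0,"dz": -0.53,"rx": 0,"ry": 0,"rz": 0,"gripper": 1},
    {"dx": 0.37,"dy": 0,"dz": -0.53,"rx": 0,"ry": 0,"rz": 0,"gripper": 1},
    {"dx": 0.37,"dy": 0,"dz": -0.53,"rx": 0,"ry": 0,"rz": 0,"gripper": 1},
    {"dx": 0.3,"dy": 0,"dz": -0.4,"rx": 0,"ry": 0,"rz": 0,"gripper": 1}
  ]
}}

```text
clock: 17.15
ee_pos: [592.9, 58.8, 106.0]
orientation: [0.707, -0.707, 0.015, -0.008]
ft_force: [0.5, -0.1, 0.6]
width: 7.9
```

```bash
python3 to.py 627.6 8.4 95 -7.6
```

```text
pos [592.9  58.8 106. ] yaw -1.9 F [ 0.5 -0.1  0.6] w 7.9 t 17.15
d [ 0.486  0.141 -0.657] r [-0.0005  0.0633 -0.006 ] rows 1.2438695052162063
```

>>> {"fn": "step_arm", "kwargs": {
  "motion": [
    {"dx": 0.25,"dy": 0,"dz": -0.35,"rx": 0,"ry": 0,"rz": -0.006,"gripper": 1},
    {"dx": 0.23,"dy": 0.03,"dz": -0.3,"rx": 0,"ry": 0,"rz": 0,"gripper": 1},
    {"dx": 0,"dy": 0.05,"dz": 0,"rx": 0,"ry": 0.06,"rz": 0,"gripper": 1},
    {"dx": 0,"dy": 0,"dz": 0,"rx": 0,"ry": 0,"rz": 0,"gripper": 1},
    {"dx": 0,"dy": 0,"dz": 0,"rx": 0,"ry": 0,"rz": 0,"gripper": 1}
  ]
}}

```text
clock: 17.65
ee_pos: [626.7, 0.2, 89.9]
orientation: [0.706, -0.705, 0.052, -0.044]
ft_force: [-1.0, 0.6, -0.5]
width: 7.9
```

```bash
python3 to.py 627.6 8.4 85 -7.6
```

```text
pos [6.267e+02 2.000e-01 8.990e+01] yaw -7.78 F [-1.   0.6 -0.5] w 7.9 t 17.65
d [-0.002  0.065  0.11 ] r [-0.0003 -0.002  -0.0072] rows 0.19180527179192217
```

>>> {"fn": "step_arm", "kwargs": {
  "motion": [
    {"dx": 0,"dy": 0,"dz": 0.1,"rx": 0,"ry": -0.002,"rz": -0.007,"gripper": 1},
    {"dx": 0,"dy": 0,"dz": 0,"rx": 0,"ry": 0,"rz": 0,"gripper": 1},
    {"dx": 0,"dy": 0,"dz": 0,"rx": 0,"ry": 0,"rz": 0,"gripper": 1},
    {"dx": 0,"dy": 0,"dz": 0,"rx": 0,"ry": 0,"rz": 0,"gripper": 1},
    {"dx": 0,"dy": 0,"dz": 0,"rx": 0,"ry": 0,"rz": 0,"gripper": 1}
  ]
}}

```text
clock: 18.15
ee_pos: [626.1, 11.6, 89.6]
orientation: [0.706, -0.705, 0.044, -0.044]
ft_force: [0.4, 0.3, -1.2]
width: 7.8
```

```bash
python3 to.py 627.6 8.4 85 -7.6
python3 - <<'E'
from look import *
d,p=snap("wrist","w14"); d2,_=snap("scene","s14")
a=d["img"][:,:,::-1][150:330,150:370]; cv2.imwrite("pics/w14c.png",cv2.resize(cv2.convertScaleAbs(a,alpha=1.5),None,fx=3.5,fy=3.3,interpolation=cv2.INTER_CUBIC))
a=d2["img"][:,:,::-1][130:240,200:310]; cv2.imwrite("pics/s14c.png",cv2.resize(a,None,fx=5,fy=5,interpolation=cv2.INTER_CUBIC))
E
```

```text
pos [626.1  11.6  89.6] yaw -7.11 F [ 0.4  0.3 -1.2] w 7.8 t 18.15
d [ 0.025  0.061 -0.039] r [-0.0006  0.0055 -0.0005] rows 0.11459312093968309
```

View pics/w14c.png

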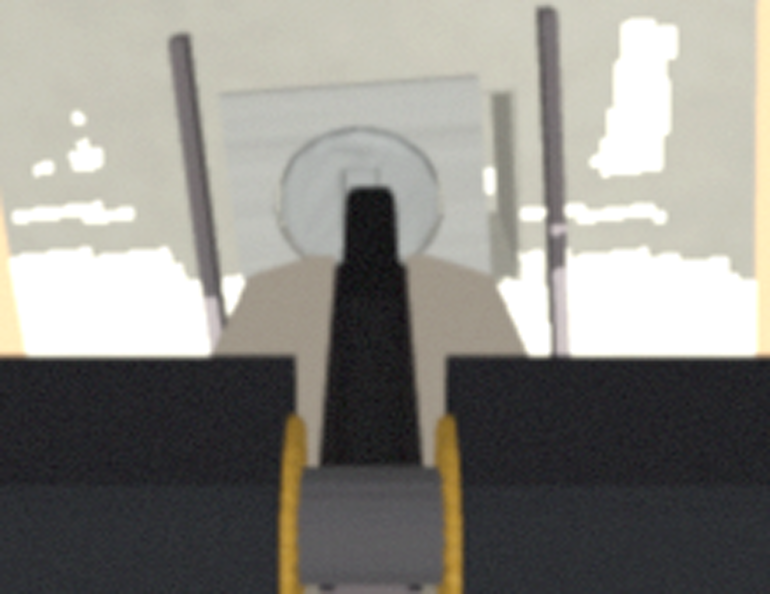

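View pics/s14c.png

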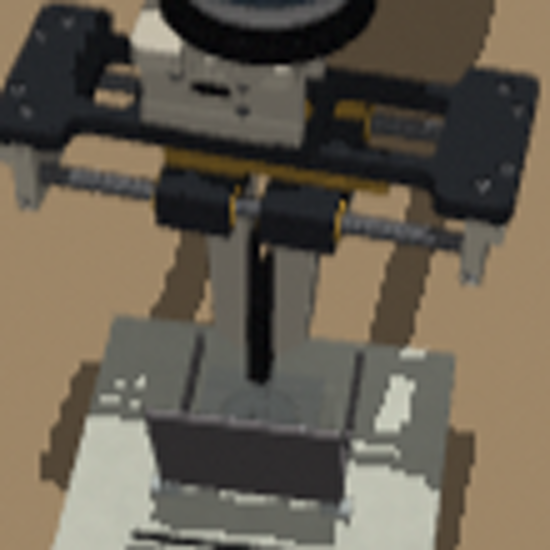

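```bash
cat > rectv.py <<'E'
from h import *
import sys
f,out=sys.argv[1:3]; zz=float(sys.argv[3]) if len(sys.argv)>3 else 62.8
d=load("pics/%s.npz"%f); p=(d["p"],d["q"]); M=rot(p[1])
yaw=np.arctan2(M[1,0],M[0,0]); c,s=np.cos(yaw),np.sin(yaw); O=p[0][:2]; S=15; n=24
gx,gy=np.meshgrid(np.arange(-n*S,n*S)/S,np.arange(-n*S,n*S)/S)
ux=gy; uy=gx   # row down=+toolx, col right=+toolz(+y)
W=np.stack([O[0]+c*ux-s*uy,O[1]+s*ux+c*uy,np.full_like(ux,zz)],-1).reshape(-1,3)
uv=proj(d,W,p).astype(np.float32).reshape(gx.shape+(2,))
r=cv2.remap(d["img"],uv[...,0],uv[...,1],cv2.INTER_CUBIC)[:,:,::-1]
r=cv2.convertScaleAbs(r,alpha=1.7,beta=-60)
r=cv2.resize(r,(600,600),interpolation=cv2.INTER_AREA); k=600/48
for t in range(-20,21,5):
    cv2.line(r,(int(300+t*k),0),(int(300+t*k),8),(0,0,255),2); cv2.line(r,(0,int(300+t*k)),(8,int(300+t*k)),(0,0,255),2)
cv2.imwrite("pics/%s.png"%out,r); print("px/mm",k,"tcp",p[0].round(1),"yaw",np.degrees(yaw).round(2))
E
python3 rectv.py w14 r14
```

```text
px/mm 12.5 tcp [626.1  11.6  89.6] yaw -7.11
```

View pics/r14.png

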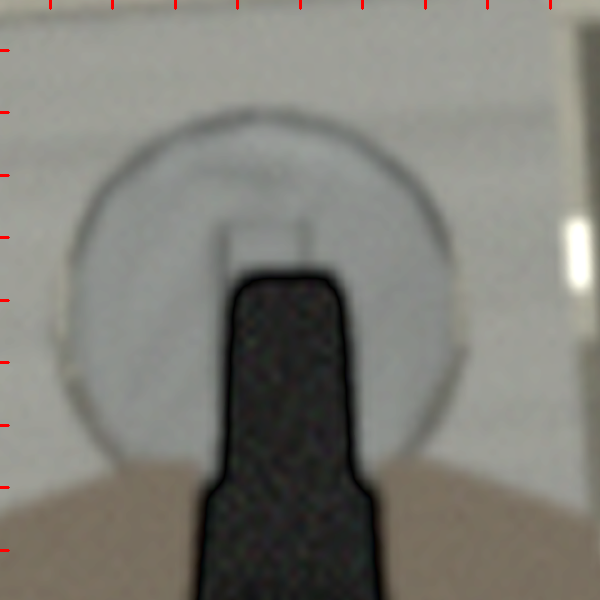

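>>> {"fn": "step_arm", "kwargs": {
  "motion": [
    {"dx": 0.015,"dy": 0.03,"dz": -0.03,"rx": 0,"ry": 0.005,"rz": 0,"gripper": 1},
    {"dx": 0,"dy": 0.03,"dz": 0,"rx": 0,"ry": 0,"rz": 0,"gripper": 1},
    {"dx": 0,"dy": 0.03,"dz": 0,"rx": 0,"ry": 0,"rz": 0,"gripper": 1},
    {"dx": 0,"dy": 0.03,"dz": 0,"rx": 0,"ry": 0,"rz": 0,"gripper": 1},
    {"dx": 0,"dy": 0,"dz": 0,"rx": 0,"ry": 0,"rz": 0,"gripper": 1}
  ]
}}

```text
clock: 18.75
ee_pos: [627.2, 8.2, 79.7]
orientation: [0.706, -0.705, 0.047, -0.047]
ft_force: [-1.4, 0.4, -0.2]
width: 7.8
```

```bash
python3 to.py 627.3 9.3 75 -7.6
python3 - <<'E'
from look import *
d,p=snap("wrist","w15")
a=d["img"][:,:,::-1][180:240,205:305]; cv2.imwrite("pics/w15c.png",cv2.resize(cv2.convertScaleAbs(a,alpha=1.7,beta=-60),None,fx=8,fy=8,interpolation=cv2.INTER_CUBIC))
E
```

```text
pos [627.2   8.2  79.7] yaw -7.65 F [-1.4  0.4 -0.2] w 7.8 t 18.75
d [-0.     0.063  0.014] r [-0.0005 -0.0006 -0.0004] rows 0.09686997761691907
```

View pics/w15c.png

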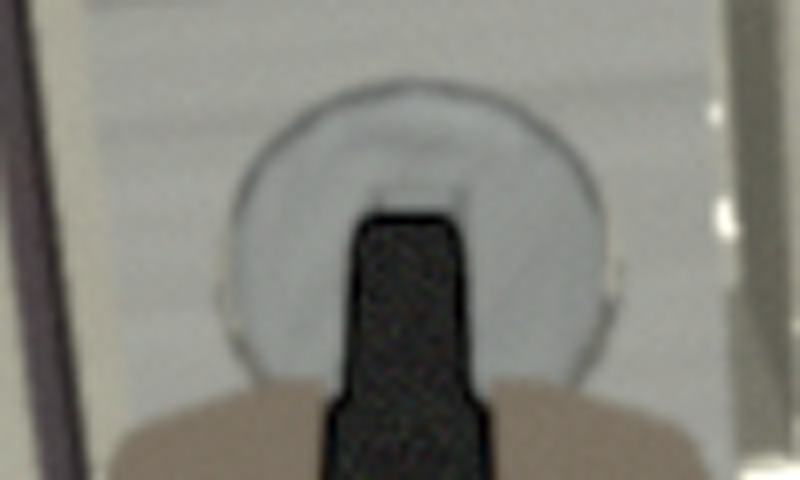

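>>> {"fn": "step_arm", "kwargs": {
  "motion": [
    {"dx": 0,"dy": 0.02,"dz": 0.012,"rx": 0,"ry": 0,"rz": 0,"gripper": 1},
    {"dx": 0,"dy": 0.03,"dz": 0,"rx": 0,"ry": 0,"rz": 0,"gripper": 1},
    {"dx": 0,"dy": 0.03,"dz": 0,"rx": 0,"ry": 0,"rz": 0,"gripper": 1},
    {"dx": 0,"dy": 0.03,"dz": 0,"rx": 0,"ry": 0,"rz": 0,"gripper": 1},
    {"dx": 0,"dy": 0.02,"dz": 0,"rx": 0,"ry": 0,"rz": 0,"gripper": 1}
  ]
}}

```text
clock: 19.3
ee_pos: [627.6, 9.3, 69.6]
orientation: [0.706, -0.705, 0.047, -0.047]
ft_force: [0.2, 0.4, 0.1]
width: 7.9
```

```bash
python3 to.py 627.3 9.3 53.3 -7.6
python3 - <<'E'
from look import *
d,p=snap("wrist","w16")
a=d["img"][:,:,::-1][180:240,205:305]; cv2.imwrite("pics/w16c.png",cv2.resize(cv2.convertScaleAbs(a,alpha=1.7,beta=-60),None,fx=8,fy=8,interpolation=cv2.INTER_CUBIC))
E
```

```text
pos [627.6   9.3  69.6] yaw -7.64 F [0.2 0.4 0.1] w 7.9 t 19.3
d [-0.004  0.217 -0.   ] r [-0.0005 -0.0005  0.    ] rows 0.32604770760639307
```

View pics/w16c.png

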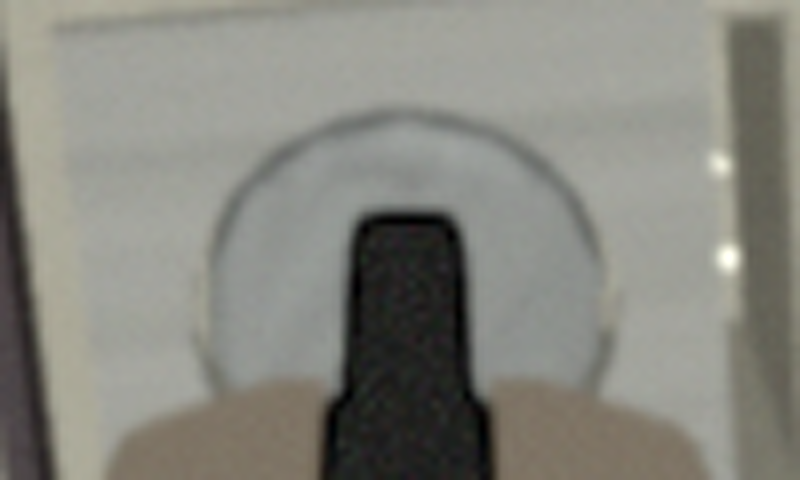

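>>> {"fn": "step_arm", "kwargs": {
  "motion": [
    {"dx": 0,"dy": 0.045,"dz": 0,"rx": 0,"ry": 0,"rz": 0,"gripper": 1},
    {"dx": 0,"dy": 0.045,"dz": 0,"rx": 0,"ry": 0,"rz": 0,"gripper": 1},
    {"dx": 0,"dy": 0.045,"dz": 0,"rx": 0,"ry": 0,"rz": 0,"gripper": 1},
    {"dx": 0,"dy": 0.045,"dz": 0,"rx": 0,"ry": 0,"rz": 0,"gripper": 1},
    {"dx": 0,"dy": 0.02,"dz": 0,"rx": 0,"ry": 0,"rz": 0,"gripper": 1}
  ]
}}

```text
clock: 19.85
ee_pos: [627.5, 9.3, 53.2]
orientation: [0.706, -0.705, 0.047, -0.047]
ft_force: [-2.7, 0.8, 12.2]
width: 8.1
```

```bash
python3 to.py 627.3 9.3 53.3 -7.6
```

```text
pos [627.5   9.3  53.2] yaw -7.65 F [-2.7  0.8 12.2] w 8.1 t 19.85
d [-0.003 -0.001 -0.   ] r [-0.0005 -0.0005 -0.0001] rows 0.004750100657263003
```

```bash
python3 -c "
from workcell import robot
print(robot.observe()['joints'].round(3))"
```

```text
[-1.630e-01  5.120e-01  1.515e+00  1.000e-03  1.115e+00 -1.601e+00]
```

>>> {"fn": "step_arm", "kwargs": {
  "motion": [
    {"dx": 0,"dy": -0.003,"dz": 0,"rx": 0,"ry": 0.03,"rz": 0,"gripper": 1},
    {"dx": 0,"dy": 0,"dz": 0,"rx": 0,"ry": 0.03,"rz": 0,"gripper": 1},
    {"dx": 0,"dy": 0,"dz": 0,"rx": 0,"ry": 0.04,"rz": 0,"gripper": 1},
    {"dx": 0,"dy": 0,"dz": 0,"rx": 0,"ry": 0.04,"rz": 0,"gripper": 1},
    {"dx": 0,"dy": 0,"dz": 0,"rx": 0,"ry": 0.04,"rz": 0,"gripper": 1}
  ]
}}

```text
clock: 20.35
ee_pos: [627.3, 8.8, 53.4]
orientation: [-0.691, 0.691, -0.15, 0.149]
ft_force: [0.2, -0.4, 0.3]
width: 7.9
```

```bash
python3 to.py 627.5 9.3 53.3 -80;  python3 -c "
from workcell import robot
s=robot.observe(); print(s['joints'].round(3),s['torque'].round(3))"
```

```text
pos [627.3   8.8  53.4] yaw -24.39 F [ 0.2 -0.4  0.3] w 7.9 t 20.35
d [-0.     0.001  0.008] r [ 4.000e-04  6.179e-01 -2.000e-04] rows 0.011684487649664772
[-0.163  0.512  1.514 -0.     1.116 -1.308] [-0.055  0.034  0.012]
```

>>> {"fn": "step_arm", "kwargs": {
  "motion": [
    {"dx": 0,"dy": 0,"dz": 0,"rx": 0,"ry": 0.06,"rz": 0,"gripper": 1},
    {"dx": 0,"dy": 0,"dz": 0,"rx": 0,"ry": 0.06,"rz": 0,"gripper": 1},
    {"dx": 0,"dy": 0,"dz": 0,"rx": 0,"ry": 0.06,"rz": 0,"gripper": 1},
    {"dx": 0,"dy": 0,"dz": 0,"rx": 0,"ry": 0.06,"rz": 0,"gripper": 1},
    {"dx": 0,"dy": 0,"dz": 0,"rx": 0,"ry": 0.05,"rz": 0,"gripper": 1}
  ]
}}

```text
clock: 20.85
ee_pos: [626.9, 8.1, 53.4]
orientation: [-0.636, 0.637, -0.308, 0.307]
ft_force: [-1.4, 0.6, 0.4]
width: 7.6
```

```bash
python3 to.py 627.5 9.3 53.3 -80;  python3 -c "
from workcell import robot
s=robot.observe(); print(s['joints'].round(3),s['torque'].round(3))"
```

```text
pos [626.9   8.1  53.4] yaw -51.53 F [-1.4  0.6  0.4] w 7.6 t 20.85
d [-0.007  0.001  0.016] r [0.0012 0.3163 0.0004] rows 0.026940233043381504
[-0.164  0.512  1.515 -0.002  1.116 -0.834] [-0.005  0.117  0.047]
```

>>> {"fn": "step_arm", "kwargs": {
  "motion": [
    {"dx": -0.003,"dy": 0,"dz": 0.005,"rx": 0.001,"ry": 0.06,"rz": 0,"gripper": 1},
    {"dx": 0,"dy": 0,"dz": 0,"rx": 0,"ry": 0.06,"rz": 0,"gripper": 1},
    {"dx": 0,"dy": 0,"dz": 0.002,"rx": 0,"ry": 0.06,"rz": 0,"gripper": 1},
    {"dx": 0,"dy": 0,"dz": 0,"rx": 0,"ry": 0.06,"rz": 0,"gripper": 1},
    {"dx": 0,"dy": 0,"dz": 0,"rx": 0,"ry": 0.04,"rz": 0,"gripper": 1}
  ]
}}

```text
clock: 21.35
ee_pos: [626.2, 7.8, 53.4]
orientation: [-0.549, 0.551, -0.444, 0.444]
ft_force: [-1.5, -0.6, 0.3]
width: 7.9
```

```bash
python3 to.py 627.3 8.8 53.3 -88;  python3 -c "
from workcell import robot
s=robot.observe(); print(s['joints'].round(3),s['torque'].round(3))"
```

```text
pos [626.2   7.8  53.4] yaw -77.8 F [-1.5 -0.6  0.3] w 7.9 t 21.35
d [-0.01   0.001  0.018] r [0.0014 0.1134 0.0009] rows 0.03056830231640759
[-0.164  0.511  1.516 -0.002  1.116 -0.376] [-0.042  0.164 -0.011]
```

>>> {"fn": "step_arm", "kwargs": {
  "motion": [
    {"dx": -0.004,"dy": 0,"dz": 0.006,"rx": 0.001,"ry": 0.02,"rz": 0,"gripper": 1},
    {"dx": 0,"dy": 0,"dz": 0.003,"rx": 0,"ry": 0.02,"rz": 0,"gripper": 1},
    {"dx": 0,"dy": 0,"dz": 0,"rx": 0,"ry": 0.02,"rz": 0,"gripper": 1},
    {"dx": 0,"dy": 0,"dz": 0,"rx": 0,"ry": 0.02,"rz": 0,"gripper": 1},
    {"dx": 0,"dy": 0,"dz": 0,"rx": 0,"ry": 0.01,"rz": 0,"gripper": 1}
  ]
}}

```text
clock: 21.85
ee_pos: [625.9, 7.7, 53.3]
orientation: [-0.515, 0.517, -0.484, 0.484]
ft_force: [-0.0, 0.7, 0.1]
width: 7.5
```

```bash
python3 to.py 627.3 8.8 53.3 -88;  python3 -c "
from workcell import robot
s=robot.observe(); print(s['joints'].round(3),s['torque'].round(3))"
```

```text
pos [625.9   7.7  53.3] yaw -86.29 F [-0.   0.7  0.1] w 7.5 t 21.85
d [-0.013  0.001  0.019] r [0.0014 0.019  0.0014] rows 0.03497307237854452
[-0.164  0.511  1.517 -0.003  1.116 -0.227] [-0.052  0.118  0.047]
```

>>> {"fn": "step_arm", "kwargs": {
  "motion": [
    {"dx": -0.003,"dy": 0,"dz": 0.005,"rx": 0.001,"ry": 0.015,"rz": 0.001,"gripper": 1},
    {"dx": 0,"dy": 0,"dz": 0,"rx": 0,"ry": 0.015,"rz": 0,"gripper": 1},
    {"dx": 0,"dy": 0,"dz": 0,"rx": 0,"ry": 0.015,"rz": 0,"gripper": 1},
    {"dx": 0,"dy": 0,"dz": 0,"rx": 0,"ry": 0.015,"rz": 0,"gripper": 1},
    {"dx": 0,"dy": 0,"dz": 0,"rx": 0,"ry": 0.015,"rz": 0,"gripper": 1}
  ]
}}

```text
clock: 22.35
ee_pos: [625.8, 7.8, 53.4]
orientation: [0.484, -0.485, 0.515, -0.515]
ft_force: [-0.8, -0.4, 0.5]
width: 7.9
```

```bash
python3 to.py 627.3 8.8 53.3 -88;  python3 -c "
from look import *
s=robot.observe(); print(s['joints'].round(3),s['torque'].round(3))
d,p=snap('wrist','w17'); d2,_=snap('top','t17')"
```

```text
pos [625.8   7.8  53.4] yaw -93.49 F [-0.8 -0.4  0.5] w 7.9 t 22.35
d [-0.015  0.001  0.02 ] r [ 0.001  -0.061   0.0006] rows 0.03732485393308848
[-1.650e-01  5.100e-01  1.518e+00 -1.000e-03  1.115e+00 -1.030e-01] [-0.077  0.247  0.154]
```

View pics/w17.png

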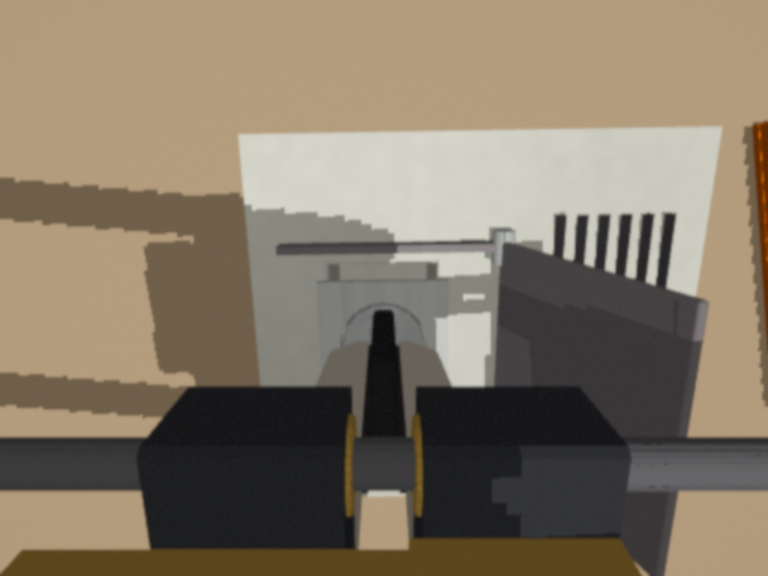

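>>> {"fn": "step_arm", "kwargs": {
  "motion": [
    {"dx": 0,"dy": 0,"dz": 0,"rx": 0,"ry": 0.02,"rz": 0,"gripper": 1},
    {"dx": 0,"dy": 0,"dz": 0,"rx": 0,"ry": 0.02,"rz": 0,"gripper": 1},
    {"dx": 0,"dy": 0,"dz": 0,"rx": 0,"ry": 0.02,"rz": 0,"gripper": 1},
    {"dx": 0,"dy": 0,"dz": 0,"rx": 0,"ry": 0.01,"rz": 0,"gripper": 1},
    {"dx": 0,"dy": 0,"dz": 0,"rx": 0,"ry": 0.0,"rz": 0,"gripper": 1}
  ]
}}

```text
clock: 22.95
ee_pos: [625.6, 8.1, 53.4]
orientation: [0.455, -0.456, 0.541, -0.541]
ft_force: [-1.3, -0.2, 1.1]
width: 7.6
```

```bash
python3 to.py 627.3 8.8 53.3 -88;  python3 -c "
from look import *
s=robot.observe(); print(s['joints'].round(3),s['torque'].round(3))
d,p=snap('wrist','w18')
a=d['img'][:,:,::-1][170:260,190:320]; cv2.imwrite('pics/w18c.png',cv2.resize(a,None,fx=6,fy=6,interpolation=cv2.INTER_CUBIC))"
```

```text
pos [625.6   8.1  53.4] yaw -99.79 F [-1.3 -0.2  1.1] w 7.6 t 22.95
d [-0.013  0.001  0.021] r [ 0.0012 -0.131   0.0008] rows 0.03711850384622217
[-0.164  0.51   1.518 -0.002  1.116  0.007] [-0.085  0.261  0.381]
```

View pics/w18c.png

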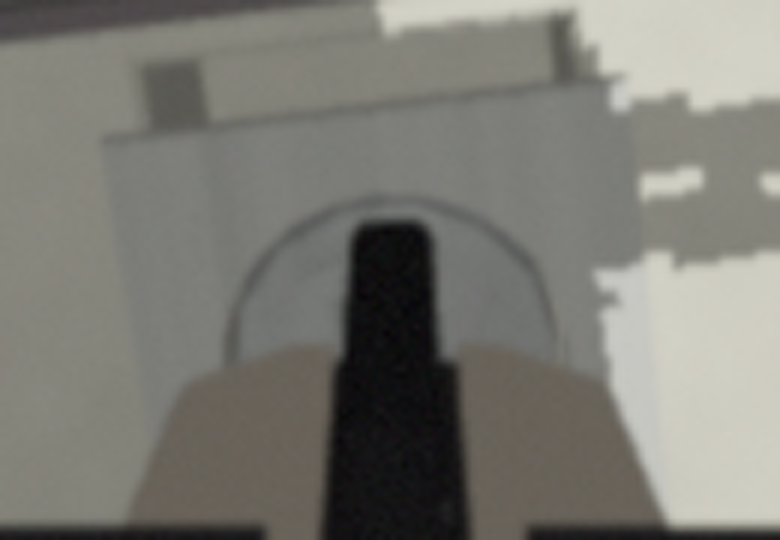

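>>> {"fn": "step_arm", "kwargs": {
  "motion": [
    {"dx": 0,"dy": 0,"dz": 0,"rx": 0,"ry": 0,"rz": 0,"gripper": 0.5},
    {"dx": 0,"dy": 0,"dz": 0,"rx": 0,"ry": 0,"rz": 0,"gripper": 0.5},
    {"dx": 0,"dy": 0,"dz": 0,"rx": 0,"ry": 0,"rz": 0,"gripper": 0.5},
    {"dx": 0,"dy": 0,"dz": 0,"rx": 0,"ry": 0,"rz": 0,"gripper": 0.5},
    {"dx": 0,"dy": 0,"dz": 0,"rx": 0,"ry": 0,"rz": 0,"gripper": 0.5}
  ]
}}

```text
clock: 23.5
ee_pos: [626.5, 8.0, 53.4]
orientation: [-0.455, 0.456, -0.541, 0.541]
ft_force: [-0.1, -0.5, 0.8]
width: 23.0
```

```bash
python3 to.py 625.6 8.1 150 -99.8;  python3 -c "
from look import *
s=robot.observe(); print(s['torque'].round(3))
d,p=snap('wrist','w19')
a=d['img'][:,:,::-1][170:260,190:320]; cv2.imwrite('pics/w19c.png',cv2.resize(a,None,fx=6,fy=6,interpolation=cv2.INTER_CUBIC))"
```

```text
pos [626.5   8.   53.4] yaw -99.8 F [-0.1 -0.5  0.8] w 23.0 t 23.5
d [ 0.002 -1.288 -0.012] r [-0.     -0.      0.0005] rows 1.930445785206524
[-0.092  0.017  0.03 ]
```

View pics/w19c.png

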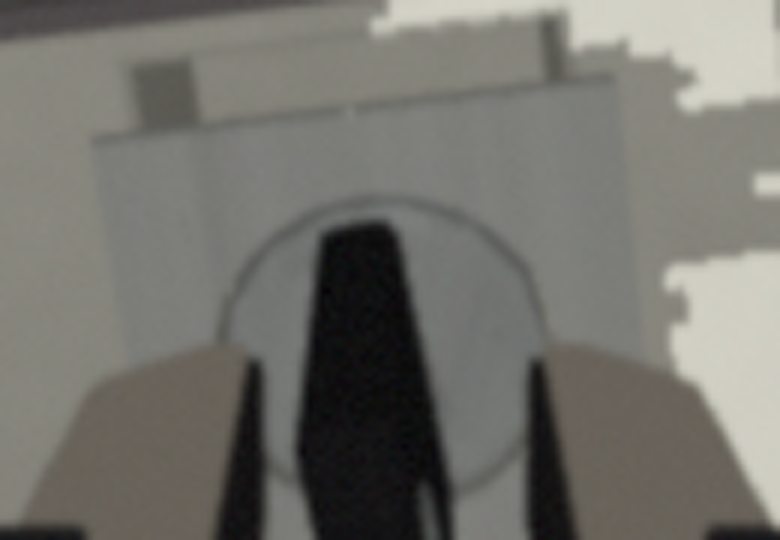

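>>> {"fn": "step_arm", "kwargs": {
  "motion": [
    {"dx": 0,"dy": -0.15,"dz": 0,"rx": 0,"ry": 0,"rz": 0,"gripper": 0.4},
    {"dx": 0,"dy": -0.3,"dz": 0,"rx": 0,"ry": 0,"rz": 0,"gripper": 0.4},
    {"dx": 0,"dy": -0.5,"dz": 0,"rx": 0,"ry": 0,"rz": 0,"gripper": 0.4},
    {"dx": 0,"dy": -0.5,"dz": 0,"rx": 0,"ry": 0,"rz": 0,"gripper": 0.4},
    {"dx": 0,"dy": -0.3,"dz": 0,"rx": 0,"ry": 0,"rz": 0,"gripper": 0.4}
  ]
}}

```text
clock: 24.05
ee_pos: [623.7, 8.5, 187.3]
orientation: [0.453, -0.458, 0.543, -0.539]
ft_force: [-0.2, -0.8, -0.1]
width: 28.1
```

>>> {"fn": "step_arm", "kwargs": {
  "motion": [
    {"dx": 0.5,"dy": -0.1,"dz": 0,"rx": 0,"ry": 0,"rz": 0,"gripper": 0.4},
    {"dx": 0.6,"dy": 0,"dz": 0,"rx": 0,"ry": 0,"rz": 0,"gripper": 0.4},
    {"dx": 0.6,"dy": 0,"dz": 0,"rx": 0,"ry": 0,"rz": 0,"gripper": 0.4},
    {"dx": 0.6,"dy": 0,"dz": -0.2,"rx": 0,"ry": 0,"rz": 0,"gripper": 0.4},
    {"dx": 0.3,"dy": 0,"dz": 0,"rx": 0,"ry": 0,"rz": 0,"gripper": 0.4}
  ]
}}

```text
clock: 24.55
ee_pos: [579.6, -183.6, 207.3]
orientation: [-0.459, 0.456, -0.536, 0.542]
ft_force: [1.4, -0.1, 0.3]
width: 27.8
```

```bash
python3 to.py 625.6 8.1 150 -99.8;  python3 - <<'E'
from look import *
d,_=snap('top','t20'); d2,_=snap('scene','s20')
a=d['img'][:,:,::-1][90:220,190:320]; cv2.imwrite('pics/t20c.png',cv2.resize(a,None,fx=4.5,fy=4.5,interpolation=cv2.INTER_CUBIC))
for n,d in (("top",d),("scene",d2)):
    X=cloud(d).reshape(-1,3); C=d["img"].reshape(-1,3).astype(int)
    f=(X[:,0]>600)&(X[:,0]<650)&(abs(X[:,1]-8)<25)&(X[:,2]>80)&(X[:,2]<125)
    print(n,"bow",rect(X[f]),f.sum(),X[f][:,2].max().round(1))
    f=(X[:,0]>600)&(X[:,0]<650)&(abs(X[:,1]-8)<25)&(X[:,2]>106)&(X[:,2]<125)
    print(n,"bowtop",rect(X[f]),f.sum(),np.median(X[f][:,2]).round(1))
E
```

```text
pos [ 579.6 -183.6  207.3] yaw -99.29 F [ 1.4 -0.1  0.3] w 27.8 t 24.55
d [-2.624  0.76   0.187] r [-0.0055  0.0057  0.0013] rows 4.104710919458012
top bow (array([623.6,   9.7]), array([ 8.8, 28.3]), 3.52) 98 115.2
top bowtop (array([623.5,   9.5]), array([ 8.5, 28.1]), 4.95) 65 112.2
scene bow (array([626.4,   9.3]), array([10.7, 29. ]), 3.17) 203 116.0
scene bowtop (array([626.5,   9.1]), array([10.4, 28.3]), 4.57) 78 112.8
```

View pics/t20.png

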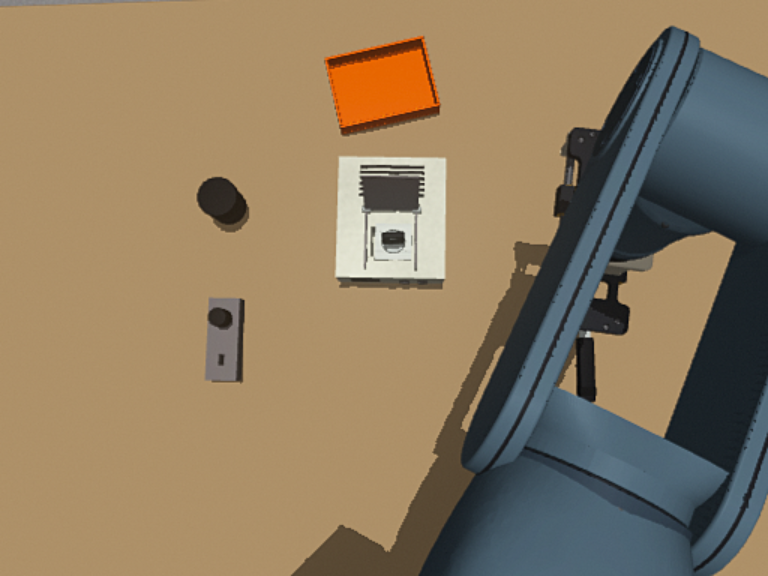

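View pics/s20.png

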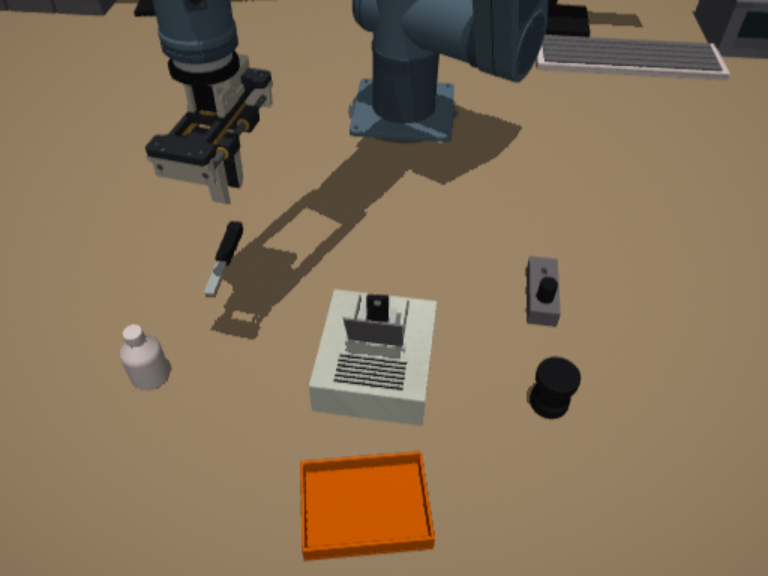

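Everything reads as done: the cover leans back, the bow top is at 112–113 mm (113 means fully home), the key stands about 84° from the unit's axis, and the blade is on the bench. I'm handing the job in.

Run:
```python
from look import *
d=load("pics/s20.npz"); X=cloud(d).reshape(-1,3)
f=(X[:,0]>655)&(X[:,0]<720)&(abs(X[:,1]-11)<25)&(X[:,2]>78)&(X[:,2]<160); Y=X[f]
print("cover tilt pts",f.sum(),"top z",Y[:,2].max().round(1)); hi=Y[Y[:,2]>130]; lo=Y[Y[:,2]<95]
k=np.polyfit(Y[:,2],Y[:,0],1); print("x per z",k[0].round(3),"angle",np.pi/2+np.arctan(k[0]))
s=robot.observe(); print(s["clock"],s["ft_force"].round(1),np.abs(s["dq"]).max())
print(robot.hand_in())
```

```text
cover tilt pts 342 top z 145.5
x per z 0.334 angle 1.8926978413930988
24.65 [-0.6  0.7 -0.2] 0.06013574180437072
the job is handed in; nothing more can be done
None
```

The job is handed in at 24.65 s. The cover is open, the blade is back on the bench, and the key is home in the switch and turned to its stop.

**What I did**
- **Cover:** I slid the blade about 10 mm under the lip and swung the cover over along its arc.
- **Blade:** I laid the blade back near its original spot, letting it go about 3 mm above the bench.
- **Key:** I took the flat-bowed key from the rack. The wrist camera showed the keyhole about 3.5 mm to the right of centre and turned about 0.09 rad. I pushed the key in until the face pushed back with 12 N, then turned it clockwise.

**Last checks**
- **Cover:** it leans back at about 1.89 rad after everything was released.
- **Depth:** the top of the bow is at 112–113 mm, and fully home is 113 mm.
- **Turn:** the resisting torque rose to 0.38 N m, well above the 0.05 N m the switch needs, so it was against the stop. The key stands about 1.46 rad from the unit's axis, which fits the 1.35 rad stop plus the play in the slot. The barrel angle itself was not visible.
- **Other things:** the round-headed key, lens and dispenser were not touched. The gripper was clear of everything at hand-in.

**What went wrong or disagreed**
- **First grasp missed:** the fingertips sit about 25 mm behind the reported tool point, so the first grasp of the pry blade closed above the handle without touching it. I used that offset from then on.
- **Cameras:** the top and scene cameras differ by about 2–3 mm in x. I aligned the key using the wrist camera alone.

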